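# Set the straightedge and ready the chisel

### The arm

A 6-joint arm with a two-finger parallel gripper is mounted at the origin on the work surface. World frame = base frame: x ahead of the robot, y to its left, z up, the work surface at z = 0. Lengths are in m, angles in rad, forces in N, time in s.
With the tool pointing down it reaches from about 0.35 to 0.8 m from the base axis. Payload 7.3 kg.
Tool frame: the origin (TCP) lies between the finger pads; the fingertips stand 22 mm ahead of it and the grasp point (between the pads) lies 3 mm ahead of it; x points along the fingers, y is the direction in which the jaws open and shut, and the axes are right-handed (so a half turn about x gives the same grasp; the last joint's range is limited). The gripper opens to 85 mm and grips with 20 to 120 N. Pads are 22 mm wide; open, the fingers measure 114 mm over their backs; the gripper's body (76 mm by 85 mm) begins 54 mm behind the grasp point. The pads swing forward as they close: fully open they stand 13 mm farther back than shut.
Start: joints at [-1.475, 0.342, 1.524, -0, 1.275, -0.146], TCP at [0.126, -0.51, 0.216] pointing down, gripper open.
Joint ranges: [-2.53, 2.53], [-0.77, 2.02], [0.04, 2.7], [-1, 4.14], [0.28, 2.66], [-3.11, 3.11]. Speed limits (rad/s): [2.57, 2.57, 3.14, 3.14, 3.14, 3.14].

### API

Orientations are given as [roll, pitch, yaw] about the fixed x, y, z axes, in that order (R = Rz(yaw) Ry(pitch) Rx(roll)).
In Python, from station import env gives the robot as it stands.
- The arm moves only by the tool apply_moves, never from a script. Its argument "rows" is a list of rows, each an object with "angular": the turn, a rotation vector about the tool's x, y, z in units of 5 degrees (1.0 is 5 degrees), a list of three; "dp": the shift along the tool's x, y, z in units of 25 mm (1.0 is 25 mm), a list of three; "hand": the closure, from 0 (fully open) to 1 (shut). In form: [{"angular": [wx, wy, wz], "dp": [x, y, z], "hand": hand}, ...]. A call has 1 to 10 rows; each row shifts and turns the commanded pose from where the row before left it, along the tool's axes as they then stand; what a row does not reach is not made up. A row lasts 1/10 s, in which the tool goes at most 50 mm and 8.59 degrees, less where a joint would pass 70% of its speed; a pose out of reach is approached as far as the arm can. A call is refused whole if a number of a shift passes 1 or a number of a turn 1, either way. A call with a gripper value outside its range is refused whole. The fingers move at their own pace and stop on an object; the grip force is fixed at half the most. Time passes only in rows, so rows that do not move let the fingers close. It gives the time, the measured TCP pose, the force and the opening at its end, in the units of the state.
- env.sense(): the state, without advancing time (a new reading comes with each control period).
- env.snapshot(name): name is "scene" or "top"; returns (picture, depth): 400x640x3 uint8, red, green, blue; 400x640 float32, m along the optical axis (not along the pixel's ray), 0 where there is no reading.
- env.camera_params(name): a dict with "K" (3x3 intrinsics, pixels), "T" (4x4, takes a point from camera to world coordinates). Camera axes: x right, y down, z forward; pixel columns grow to the right and rows downward; lengths in m; the calibration is good to about 2 mm. A picture is of the moment at which its call begins. camera_params takes no time and is no camera call.
- env.hand_in(): hands the job in, once; it reports no verdict.
The state is a dict: "t": time; "joint_pos": joint angles; "joint_velocities": joint speeds; "joint_efforts": joint torques, N m; "tool_pos": TCP position; "tool_rot": TCP orientation; "contact_force": force on the tool from outside, world axes, zero at the start; "wrist_torque": the same for the moment, N m; "gripper_width": finger opening in m.
Only numpy, scipy, OpenCV 4.12 (cv2) and the standard library are available. Lean on these libraries where they do the work, as an engineer would, in place of code of your own. Each camera call takes 0.05 s, during which the arm holds its last target.

### The job

First lay the steel straightedge flat on the bench with its long side flush against the straight long side of the yellow-taped blank that faces the robot, about centred along that side, and let go of it. Then draw the red-handled chisel up out of the tool block, lean it over to about 45 degrees with its cutting edge pointing down, and finish while still holding it like that, motionless, with the cutting edge 5 to 10 cm above the middle of the blank. The straightedge must stay flush, the chisel must never touch the blank, and the other tools and objects stay where they are.

Things in the scene. Friction and masses are not known exactly. Their poses are not given: they have to be found in the camera images.
- blank: Fixed five-sided blank, yellow taped sides, cream carved face, 24 mm thick, 100 mm wide (x), straight sides 120 mm long (y -60 to +60), gable peak at y = +88. Origin on the bench under the rectangle's middle; x points away from the robot, whose side is the plane x = -50. Brass pins (d 17, 18 mm high) at x,y = 58.5,-35; 58.5,35; 20,-68.5; none on the robot side.
- blank_top (a point): Middle of the blank's carved top face (24 mm above the bench), straight above the blank's origin.
- straightedge_handle (a point): Loose steel straightedge (about 0.45 kg), flat bar 200 (its y) x 40 (its x) x 10 mm lying on the bench; upright wooden handle on its middle, 36 (y) x 20 mm (x), from 10 to 60 mm above the bench. Point: on the handle's axis, 36 mm above the bar's underside; the long sides lie 20 mm either side of it and either may be used.
- chisel_grip (a point): Red chisel (0.1 kg), upright in any hole of the tool block. Point: centre of its red handle, 22 x 22 mm (faces square to its x, y), 70 mm long; z runs from the cutting edge up the handle. At the start the point is 111 mm, the handle's top 146 mm above the bench. A 26 mm square collar rests on the block; below it the blade, 12 x 4 x 62 mm, hangs in the hole.
- chisel_tip (a point): Middle of the red chisel's cutting edge, 103 mm from the handle's centre along the chisel's -z; at the start it is 62 mm down inside the hole.
- toolblock: Dark wooden tool block fixed on the bench, 240 mm (its x) x 64 mm (its y) x 70 mm high, with three 17 mm square holes 66 mm deep along its middle at x = -80, 0 and +80 mm. Origin: centre of its underside.
- gouge_grip (a point): Pale-wood-handled carving tool standing in another hole of the tool block; same shape and size as the red chisel's handle. Point: centre of its handle, 111 mm above the bench. Leave alone.
- knife_grip (a point): Blue-handled carving tool standing in another hole of the tool block; same shape and size as the red chisel's handle. Point: centre of its handle, 111 mm above the bench. Leave alone.
- mallet: Wooden mallet lying on the bench: head 64 mm in diameter and 100 mm long, handle 24 mm in diameter and about 140 mm long. Origin at its underside, below the head. Leave alone.
- taperoll: Yellow tape roll lying flat, 90 mm across, 24 mm high. Origin at its underside. Leave alone.
- waxtin: Green tin, 76 mm across, 50 mm high. Origin at its underside. Leave alone.
- offcut: Pale wood offcut, 80 x 55 x 22 mm. Origin at its underside. Leave alone.
Things that resemble listed ones, but are neither listed nor needed, are in the scene too. What is meant by the part that bears straightedge_handle is not purple, and is the smaller of those in its own colour.

How it is judged:
On the way, in this order (a step that is already met when the one before it is completed fails the run):
1. the straightedge lies flush against the blank's robot-side long edge and is let go (x of straightedge_handle in the frame of blank between -0.0728 and -0.0677 m and y of straightedge_handle in the frame of blank between -0.04 and 0.04 m and angle between the y axis of straightedge_handle and the y axis of blank, either way round below 0.022 rad and height (world z) of straightedge_handle below 0.039 m and angle between straightedge_handle's own z axis and vertical below 0.05 rad and contact force between the fingers and straightedge below 0.1 N), for 0.2 s.
2. the red chisel is drawn out: its edge is above the tool block's top, in the fingers (height (world z) of chisel_tip above 0.078 m and contact force between the fingers and chisel above 2 N), for 0.1 s.
At the end, for the whole second after the job is handed in: Straightedge flat, released, flush (2.5 mm, 1.2 degrees) on the blank's robot-side edge, centred within 40 mm; chisel held still, touching nothing but the fingers, leaning 32 to 58 degrees, edge down, 30 to 120 mm above the blank and within 40 mm of its middle (all of step 1 and contact force between the fingers and chisel above 2 N and contact force between chisel and blank below 0.1 N and contact force between chisel and toolblock below 0.1 N and contact force between chisel and straightedge below 0.1 N and angle between chisel_grip's own z axis and vertical between 0.55 and 1.02 rad and horizontal distance between chisel_tip and blank_top below 0.04 m and height (world z) of chisel_tip between 0.054 and 0.144 m and linear speed of chisel below 0.03 m/s and angular speed of chisel below 0.2 rad/s); the arm keeps its last pose, push and grip.
It fails at once if the chisel touches the blank (contact force between chisel and blank above 0.3 N).
It fails at once if another tool or object is moved (tools in the block 20 mm, the rest 30 mm) (distance of any of gouge_grip, knife_grip from where it was at the start of the episode above 0.02 m or distance of any of mallet, taperoll, waxtin, offcut from where it was at the start of the episode above 0.03 m).
It also fails if it takes over 62 s, if anything falls off the work surface, if the arm or the gripper's body presses on something with over 40 N, if the wrist force passes 120 N, or if a joint passes its speed limit or range.

## Working session

There is one attempt and no reset: what is moved stays moved. The work goes in short steps, Python scripts to look and compute and a tool call to move; the robot and the scene stay as the last step left them, time stands still between calls to the robot, and variables do not carry over. Pictures are saved under pics/ and viewed, and the job is handed in when it is done.

Besides the shell and the picture viewer there is one more tool, called after "Request:" as name([rows], argument=value, ...), one row to a line, values as JSON. apply_moves: Moves the arm, as the interface text tells. Its arguments: {"type":"object","properties":{"rows":{"type":"array","items":{"type":"object","properties":{"angular":{"type":"array","items":{"type":"number"}},"dp":{"type":"array","items":{"type":"number"}},"hand":{"type":"number"}}}}},"required":["rows"]}

```bash
ls; mkdir -p pics
cat > h.py <<'E'
from station import env
import numpy as np, cv2
from scipy.spatial.transform import Rotation as R
def snap(n,tag):
    p,d=env.snapshot(n); np.savez(f'{tag}.npz',p=p,d=d); cv2.imwrite(f'pics/{tag}.png',p[:,:,::-1]); return p,d
def load(tag):
    z=np.load(f'{tag}.npz'); return z['p'],z['d']
def world(n,u,v,z):
    """pixel -> world at depth z along optical axis"""
    c=env.camera_params(n);K=c['K'];T=np.array(c['T'])
    pc=np.linalg.inv(K)@np.array([u,v,1.])*z
    return (T@np.r_[pc,1])[:3]
def onplane(n,u,v,h):
    c=env.camera_params(n);K=c['K'];T=np.array(c['T'])
    d=T[:3,:3]@(np.linalg.inv(K)@np.array([u,v,1.])); o=T[:3,3]
    return o+d*(h-o[2])/d[2]
def proj(n,P):
    c=env.camera_params(n);K=np.array(c['K']);T=np.linalg.inv(np.array(c['T']))
    q=K@(T@np.r_[P,1])[:3]; return q[:2]/q[2]
E
python3 - <<'E'
from h import *
for n in('scene','top'):
    snap(n,n+'0'); c=env.camera_params(n); print(n,np.round(c['K'],1).tolist(),np.round(c['T'],3).tolist())
print(env.sense())
E
```

```text
pics
scene [[400.1, 0.0, 318.5], [0.0, 400.1, 194.7], [0.0, 0.0, 1.0]] [[-0.876, 0.244, -0.415, 0.931], [0.481, 0.472, -0.739, 0.727], [0.016, -0.847, -0.531, 0.677], [0.0, 0.0, 0.0, 1.0]]
top [[406.4, 0.0, 321.2], [0.0, 406.4, 200.1], [0.0, 0.0, 1.0]] [[0.012, -0.983, 0.183, 0.325], [-1.0, -0.011, 0.009, -0.079], [-0.007, -0.183, -0.983, 1.106], [0.0, 0.0, 0.0, 1.0]]
{'t': 0.1, 'joint_pos': array([-1.47500481e+00,  3.42644574e-01,  1.52486108e+00, -5.39800819e-05,
        1.27539772e+00, -1.46008593e-01]), 'joint_velocities': array([-0.00073848, -0.00068229, -0.00282591, -0.00066129,  0.00170332,
       -0.00102529]), 'joint_efforts': array([ 1.90019993e-03, -4.34445512e+01, -2.46492755e+01, -6.89068634e-05,
        4.65984616e-03,  1.41573759e-05]), 'tool_pos': array([ 0.12567828, -0.50937372,  0.21532095]), 'tool_rot': array([-1.67744154,  1.56948458,  1.70596696]), 'contact_force': array([-0.73538313,  0.56749466,  0.15833118]), 'wrist_torque': array([ 0.00570855, -0.00762721,  0.0260636 ]), 'gripper_width': 0.08497554349637801}
```

View pics/top0.png

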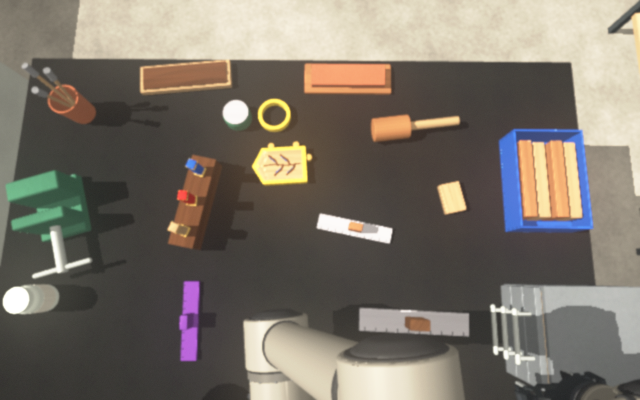

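View pics/scene0.png

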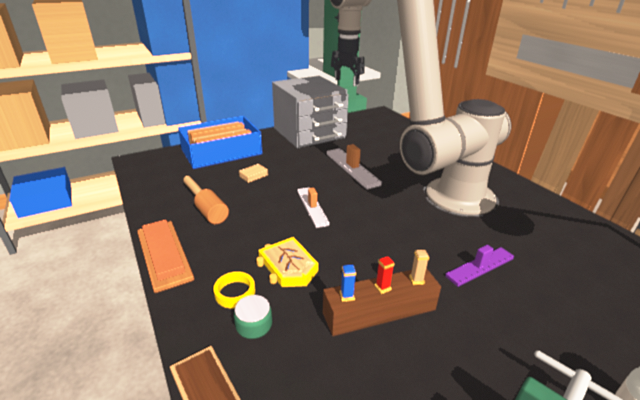

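The top picture shows the blank at about (281,165), gable to the left. The small steel straightedge is at (355,228), with a larger grey lookalike at (414,321) and a purple one at (190,320). The red chisel is in the middle hole of the block at (184,196), between blue and pale. I'll enlarge these areas.

Run:
```python
from h import *
p,d=load('top0')
a=cv2.resize(p[130:200,240:330,::-1],None,fx=8,fy=8,interpolation=cv2.INTER_CUBIC);cv2.imwrite('pics/c1.png',a)
a=cv2.resize(p[200:255,305:405,::-1],None,fx=8,fy=8,interpolation=cv2.INTER_CUBIC);cv2.imwrite('pics/c2.png',a)
a=cv2.resize(p[145:255,155:225,::-1],None,fx=5,fy=5,interpolation=cv2.INTER_CUBIC);cv2.imwrite('pics/c3.png',a)
```

```text
(no output)
```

View pics/c1.png

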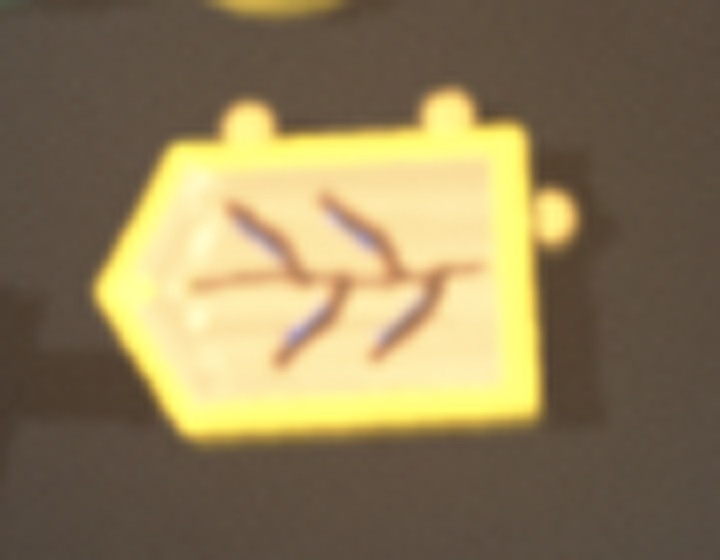

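View pics/c2.png

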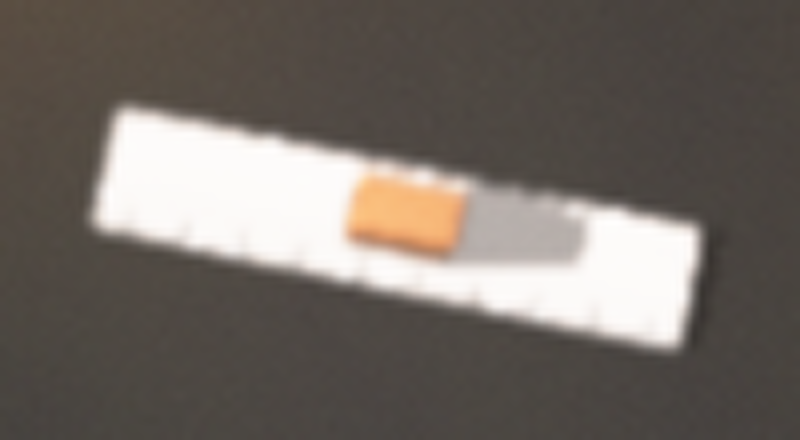

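View pics/c3.png

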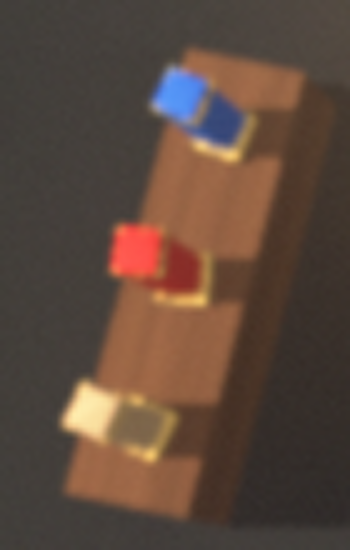

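```bash
cat > fit.py <<'E'
from h import *
from scipy.optimize import minimize
def box(x0,x1,y0,y1,z0,z1): return np.array([[x,y,z] for x in(x0,x1) for y in(y0,y1) for z in(z0,z1)])
def cyl(cx,cy,r,h): 
    a=np.linspace(0,2*np.pi,24,endpoint=False); return np.array([[cx+r*np.cos(t),cy+r*np.sin(t),z] for t in a for z in(0,h)])
out=[[-.05,-.06],[.05,-.06],[.05,.06],[0,.088],[-.05,.06]]
BLANK=[np.array([[*q,z] for q in out for z in(0,.024)]),cyl(.0585,-.035,.0085,.018),cyl(.0585,.035,.0085,.018),cyl(.02,-.0685,.0085,.018)]
SE=[box(-.02,.02,-.1,.1,0,.01),box(-.01,.01,-.018,.018,.01,.06)]
S=8
def sil(cam,parts,pose,win):
    x,y,th=pose; c=env.camera_params(cam);K=np.array(c['K']);T=np.linalg.inv(np.array(c['T']))
    u0,u1,v0,v1=win; m=np.zeros(((v1-v0)*S,(u1-u0)*S),np.uint8)
    Rz=R.from_euler('z',th).as_matrix()
    for P in parts:
        W=P@Rz.T+[x,y,0]; C=W@T[:3,:3].T+T[:3,3]; q=C@K.T; q=q[:,:2]/q[:,2:]
        q=((q+.5-[u0,v0])*S-.5); h=cv2.convexHull(q.astype(np.float32))
        cv2.fillConvexPoly(m,np.round(h*16).astype(np.int32),1,shift=4)
    return m
def fit(cam,tag,parts,pose,win,maskf):
    p,d=load(tag); u0,u1,v0,v1=win
    # mask from upsampled image; 
    big=cv2.resize(p[v0:v1,u0:u1],None,fx=S,fy=S,interpolation=cv2.INTER_CUBIC)
    m=maskf(big.astype(int)).astype(np.uint8)
    k,l,st,_=cv2.connectedComponentsWithStats(m); m=(l==1+np.argmax(st[1:,4])).astype(np.uint8)
    sc=np.array([.01,.01,.05])
    f=lambda v:(sil(cam,parts,np.array(pose)+v*sc,win)^m).sum()
    r=minimize(f,np.zeros(3),method='Nelder-Mead',options=dict(initial_simplex=np.array([[0,0,0],[1,0,0],[0,1,0],[0,0,1.]]),xatol=1e-3,fatol=1))
    r=minimize(f,r.x,method='Nelder-Mead',options=dict(initial_simplex=r.x+np.array([[0,0,0],[.3,0,0],[0,.3,0],[0,0,.3]]),xatol=1e-3,fatol=1))
    q=np.array(pose)+r.x*sc; s=sil(cam,parts,q,win)
    vis=big.copy(); cs,_=cv2.findContours(s,cv2.RETR_EXTERNAL,cv2.CHAIN_APPROX_NONE); cv2.drawContours(vis,cs,-1,(0,255,0),1)
    cm,_=cv2.findContours(m,cv2.RETR_EXTERNAL,cv2.CHAIN_APPROX_NONE); cv2.drawContours(vis,cm,-1,(255,0,0),1)
    return q,r.fun/s.sum(),vis
E
python3 - <<'E'
from fit import *
i=lambda u,v,h:np.round(onplane('top',u,v,h),4)
print('blank c',i(240+362/8,130+280/8,.02),'se c',i(305+397/8,200+230/8,.005))
yel=lambda b:(b[...,0]>125)&(b[...,0]-b[...,2]>-300)&(b.sum(2)>330)
bp=i(240+362/8,130+280/8,.02); sp=i(305+397/8,200+230/8,.005)
q,e,v=fit('top','top0',BLANK,[bp[0],bp[1],0.05],(245,325,135,195),yel);print('blank',q,e);cv2.imwrite('pics/f1.png',v[:,:,::-1])
q,e,v=fit('top','top0',SE,[sp[0],sp[1],-.2],(305,405,205,250),lambda b:(b[...,0]>140));print('se',q,e);cv2.imwrite('pics/f2.png',v[:,:,::-1])
# scene cam init via proj
print(proj('scene',[bp[0],bp[1],.02]),proj('scene',[sp[0],sp[1],.01]))
for n,(u,v,h) in dict(blue=(155+180/5,145+93/5,.146),red=(155+136/5,145+250/5,.146),pale=(155+92/5,145+412/5,.146)).items():
    c=i(u,v,h); p,d=load('top0'); print(n,c,world('top',u,v,d[int(v),int(u)]))
print('block corners',i(155+188/5,145+48/5,.07),i(155+305/5,145+72/5,.07),i(155+190/5,145+520/5,.07),i(155+65/5,145+493/5,.07))
E
```

```text
blank c [0.6255 0.0321 0.02  ] se c [ 0.4525 -0.1602  0.005 ]
blank [0.62772955 0.03644425 0.07755339] 0.0652024427380933
se [ 0.45408517 -0.15906351 -0.19731298] 0.08558956790805614
[287.31883698 257.13971514] [312.47488525 204.59036416]
blue [0.5918 0.2503 0.146 ] [0.59188521 0.25040273 0.14561811]
red [0.5132 0.266  0.146 ] [0.51310122 0.26578132 0.14651233]
pale [0.4345 0.281  0.146 ] [0.43432472 0.28059649 0.1471454 ]
block corners [0.6376 0.2738 0.07  ] [0.6251 0.2108 0.07  ] [0.3886 0.2552 0.07  ] [0.4015 0.32   0.07  ]
```

Run:
```python
import cv2,numpy as np
a=cv2.imread('pics/f1.png');b=cv2.imread('pics/f2.png');print(a.shape,b.shape)
```

```text
(480, 640, 3) (360, 800, 3)
```

View pics/f1.png

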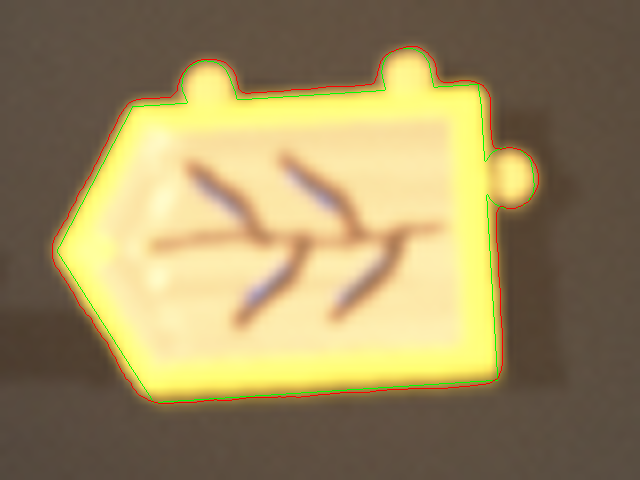

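View pics/f2.png

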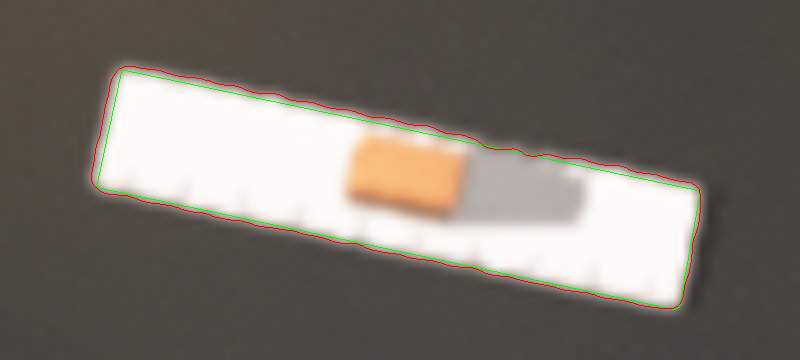

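Run:
```python
from fit import *
s=env.sense(); M=R.from_euler('xyz',s['tool_rot']).as_matrix(); print(M.round(3))
p,d=load('top0')
a=cv2.resize(p[180:215,170:205,::-1],None,fx=16,fy=16,interpolation=cv2.INTER_CUBIC);cv2.imwrite('pics/c4.png',a)
p,d=load('scene0')
a=cv2.resize(p[250:340,315:445,::-1],None,fx=6,fy=6,interpolation=cv2.INTER_CUBIC);cv2.imwrite('pics/c5.png',a)
yel=lambda b:(b.sum(2)>330)
q,e,v=fit('scene','scene0',BLANK,[.6277,.0364,0.07],(250,325,230,292),yel);print('blank',q,e);cv2.imwrite('pics/f3.png',v[:,:,::-1])
q,e,v=fit('scene','scene0',SE,[.454,-.159,-.2],(292,335,182,230),lambda b:(b[...,0]>140));print('se',q,e);cv2.imwrite('pics/f4.png',v[:,:,::-1])
```

```text
[[-0.     0.239 -0.971]
 [ 0.001 -0.971 -0.239]
 [-1.    -0.001 -0.   ]]
blank [0.62538939 0.03341583 0.06961016] 0.051235523296152
se [ 0.45273411 -0.16165774 -0.19519268] 0.06332120852201024
```

View pics/c4.png

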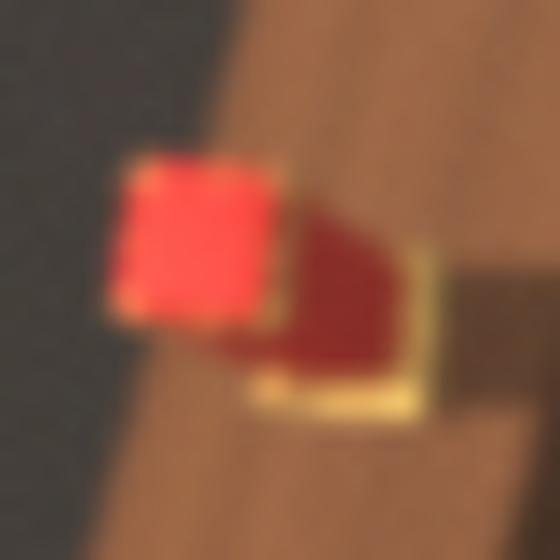

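View pics/c5.png

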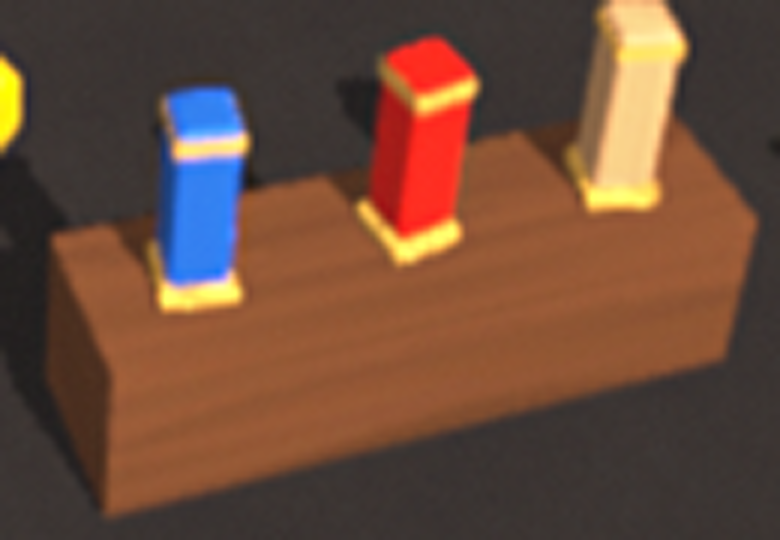

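View pics/f3.png

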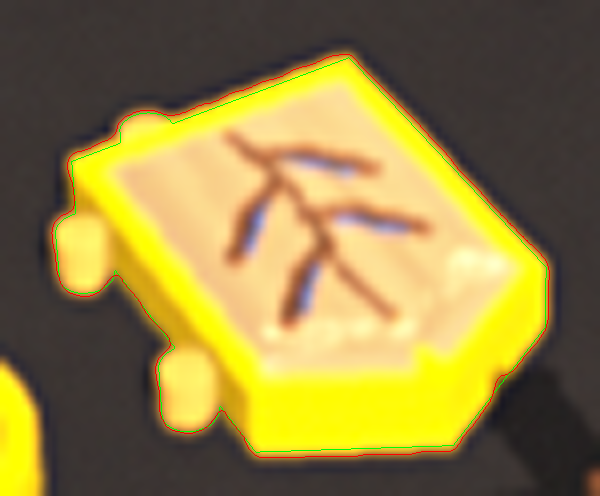

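```bash
cat > plan.py <<'E'
from h import *
def plan(pos,yaw_y,tilt=0):
    """target TCP pos; tool y direction angle (deg); tilt: turn about tool y after down pose (deg)"""
    s=env.sense(); M=R.from_euler('xyz',s['tool_rot']).as_matrix(); a=np.radians(yaw_y)
    x=np.array([0,0,-1.]); y=np.array([np.cos(a),np.sin(a),0]); Tt=np.c_[x,y,np.cross(x,y)]@R.from_euler('y',tilt,degrees=True).as_matrix()
    rv=R.from_matrix(M.T@Tt).as_rotvec(degrees=True)/5
    dw=np.array(pos)-s['tool_pos']
    print('t',round(s['t'],2),'pos',s['tool_pos'].round(4),'y-angle',round(np.degrees(np.arctan2(M[1,1],M[0,1])),2),'w',round(s['gripper_width'],4),'F',s['contact_force'].round(1))
    print('turn units',rv.round(3),' shift in current axes',(M.T@dw/.025).round(3),' in target axes',(Tt.T@dw/.025).round(3),'q',s['joint_pos'].round(2))
E
python3 -c "
from plan import *
plan([.4534,-.1604,.13],-101.2)"
```

```text
t 0.1 pos [ 0.1257 -0.5094  0.2153] y-angle -76.14 w 0.085 F [-0.7  0.6  0.2]
turn units [5.011e+00 2.000e-03 1.500e-02]  shift in current axes [  3.429 -10.409 -16.07 ]  in target axes [  3.413 -16.239 -10.148] q [-1.48  0.34  1.52 -0.    1.28 -0.15]
```

Request:
apply_moves([
  {"angular": [1,0,0],"dp": [0,0,0],"hand": 0},
  {"angular": [1,0,0],"dp": [0,0,0],"hand": 0},
  {"angular": [1,0,0],"dp": [0,0,0],"hand": 0},
  {"angular": [1,0,0],"dp": [0,0,0],"hand": 0},
  {"angular": [1,0,0],"dp": [0,0,0],"hand": 0},
])

```text
t: 0.6
tool_pos: [0.1257, -0.5095, 0.2155]
tool_rot: [-1.345, 1.57, 1.598]
contact_force: [0.2, 0.4, -0.2]
gripper_width: 0.0856
```

Request:
apply_moves([
  {"angular": [0,0,0],"dp": [0.1,-0.9,-0.56],"hand": 0},
  {"angular": [0,0,0],"dp": [0.1,-0.9,-0.56],"hand": 0},
  {"angular": [0,0,0],"dp": [0.1,-0.9,-0.56],"hand": 0},
  {"angular": [0,0,0],"dp": [0.1,-0.9,-0.56],"hand": 0},
  {"angular": [0,0,0],"dp": [0.1,-0.9,-0.56],"hand": 0},
  {"angular": [0,0,0],"dp": [0.1,-0.9,-0.56],"hand": 0},
  {"angular": [0,0,0],"dp": [0.1,-0.9,-0.56],"hand": 0},
  {"angular": [0,0,0],"dp": [0.1,-0.9,-0.56],"hand": 0},
  {"angular": [0,0,0],"dp": [0.1,-0.9,-0.56],"hand": 0},
  {"angular": [0,0,0],"dp": [0.1,-0.9,-0.56],"hand": 0},
])

```text
t: 1.6
tool_pos: [0.3071, -0.315, 0.1906]
tool_rot: [-0.719, 1.57, 2.228]
contact_force: [-0.1, -0.7, -0.2]
gripper_width: 0.0859
```

```bash
python3 -c "
from plan import *
plan([.4534,-.1604,.13],-101.2)"
```

```text
t 1.6 pos [ 0.3071 -0.315   0.1906] y-angle -101.15 w 0.0859 F [-0.1 -0.7 -0.2]
turn units [0.01  0.004 0.004]  shift in current axes [ 2.425 -7.198 -4.547]  in target axes [ 2.424 -7.203 -4.54 ] q [-0.97  0.21  1.78 -0.    1.15  0.79]
```

Request:
apply_moves([
  {"angular": [0,0,0],"dp": [0.3,-0.9,-0.57],"hand": 0},
  {"angular": [0,0,0],"dp": [0.3,-0.9,-0.57],"hand": 0},
  {"angular": [0,0,0],"dp": [0.3,-0.9,-0.57],"hand": 0},
  {"angular": [0,0,0],"dp": [0.3,-0.9,-0.57],"hand": 0},
  {"angular": [0,0,0],"dp": [0.3,-0.9,-0.57],"hand": 0},
  {"angular": [0,0,0],"dp": [0.3,-0.9,-0.57],"hand": 0},
  {"angular": [0,0,0],"dp": [0.3,-0.9,-0.57],"hand": 0},
  {"angular": [0,0,0],"dp": [0.3,-0.9,-0.57],"hand": 0},
  {"angular": [0,0,0],"dp": [0,0,0],"hand": 0},
])

```text
t: 2.5
tool_pos: [0.454, -0.1593, 0.1297]
tool_rot: [-0.575, 1.569, 2.375]
contact_force: [-0.2, -0.5, -0.2]
gripper_width: 0.0855
```

```bash
python3 -c "
from plan import *
snap('scene','s1');snap('top','t1')
plan([.4534,-.1604,.043],-101.2)"
```

```text
t 2.6 pos [ 0.4529 -0.1612  0.1305] y-angle -101.06 w 0.0856 F [ 0.1 -0.2  0.3]
turn units [ 0.029  0.014 -0.001]  shift in current axes [ 3.5   -0.034 -0.016]  in target axes [ 3.501 -0.034 -0.012] q [-0.5   0.35  1.77 -0.    1.02  1.26]
```

View pics/s1.png

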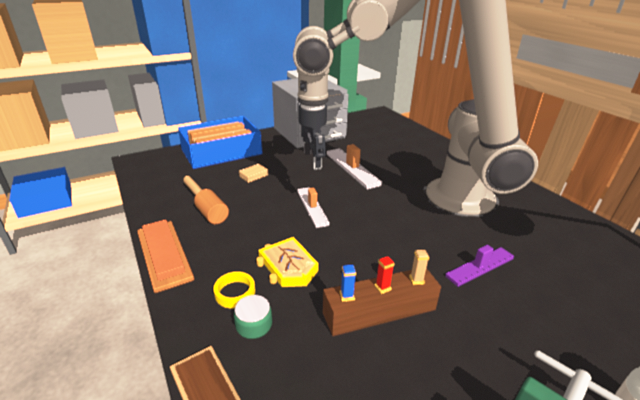

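View pics/t1.png

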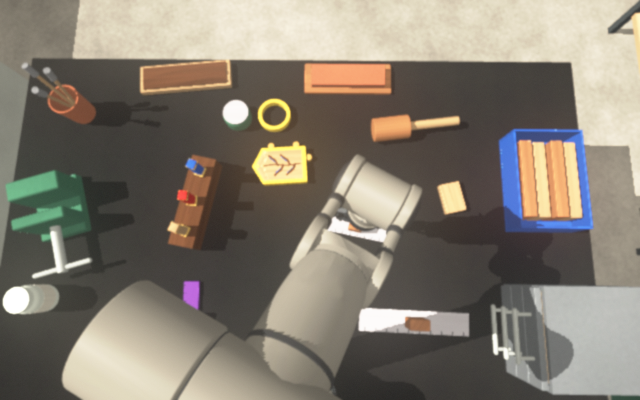

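```bash
python3 -c "
from plan import *
print(proj('scene',[.4529,-.1612,.1305]),proj('scene',[.4529,-.1612,.1085]))
p,d=load('s1');a=cv2.resize(p[110:240,270:350,::-1],None,fx=4,fy=4,interpolation=cv2.INTER_CUBIC);cv2.imwrite('pics/c6.png',a)"
```

```text
[312.50277001 169.31755267] [312.44543493 176.02409918]
```

View pics/c6.png

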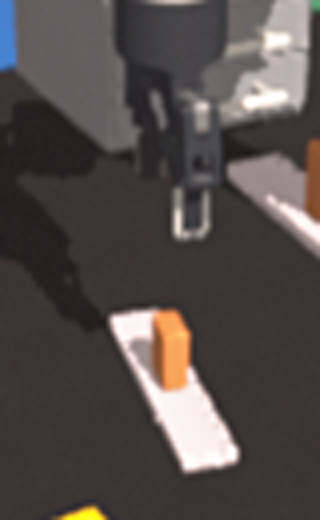

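The scene crop shows the jaws above the orange handle: the near finger tip is at (318,169) and the handle at (312,197), as the projection predicts. Next I descend and grip.

Request:
apply_moves([
  {"angular": [0,0,0],"dp": [0.7,0,0],"hand": 0},
  {"angular": [0,0,0],"dp": [0.7,0,0],"hand": 0},
  {"angular": [0,0,0],"dp": [0.7,0,0],"hand": 0},
  {"angular": [0,0,0],"dp": [0.7,0,0],"hand": 0},
  {"angular": [0,0,0],"dp": [0.7,0,0],"hand": 0},
  {"angular": [0,0,0],"dp": [0,0,0],"hand": 0},
])

```text
t: 3.2
tool_pos: [0.4514, -0.1618, 0.042]
tool_rot: [-0.234, 1.567, 2.712]
contact_force: [-0.4, 0.1, -0.1]
gripper_width: 0.0853
```

Request:
apply_moves([
  {"angular": [0,0,0],"dp": [0,0,0],"hand": 0.3},
  {"angular": [0,0,0],"dp": [0,0,0],"hand": 0.5},
  {"angular": [0,0,0],"dp": [0,0,0],"hand": 1},
  {"angular": [0,0,0],"dp": [0,0,0],"hand": 1},
  {"angular": [0,0,0],"dp": [0,0,0],"hand": 1},
  {"angular": [0,0,0],"dp": [0,0,0],"hand": 1},
  {"angular": [0,0,0],"dp": [0,0,0],"hand": 1},
  {"angular": [0,0,0],"dp": [0,0,0],"hand": 1},
])

```text
t: 4.0
tool_pos: [0.4543, -0.1619, 0.0446]
tool_rot: [2.867, 1.568, -0.469]
contact_force: [0.4, 0.9, 6.6]
gripper_width: 0.0001
```

```bash
python3 -c "
from plan import *
plan([.54,.03,.06],-85.8)"
```

```text
t 4.0 pos [ 0.4543 -0.1619  0.0446] y-angle -101.14 w 0.0001 F [0.4 0.9 6.6]
turn units [-3.067 -0.032 -0.014]  shift in current axes [-0.615 -8.191 -1.884]  in target axes [-0.614 -7.402 -3.982] q [-0.5   0.48  1.86  0.    0.8   1.26]
```

The jaws closed fully with nothing between them, so I'll look.

```bash
python3 -c "
from plan import *
p,d=snap('scene','s2');snap('top','t2')
a=cv2.resize(p[140:240,270:370,::-1],None,fx=6,fy=6,interpolation=cv2.INTER_CUBIC);cv2.imwrite('pics/c7.png',a)
print(proj('scene',[.4543,-.1619,.0446]),env.sense()['gripper_width'],env.sense()['contact_force'])"
```

```text
[311.75921146 194.7611767 ] 0.00019258097511714784 [0.24480879 1.16057118 7.19524922]
```

View pics/c7.png

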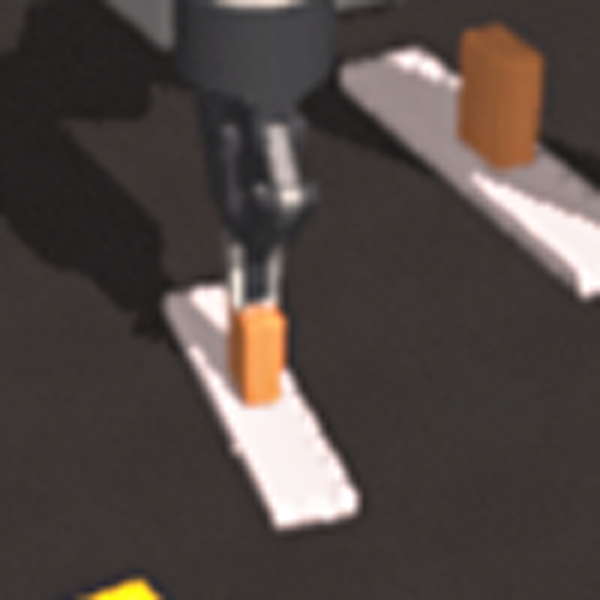

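View pics/t2.png

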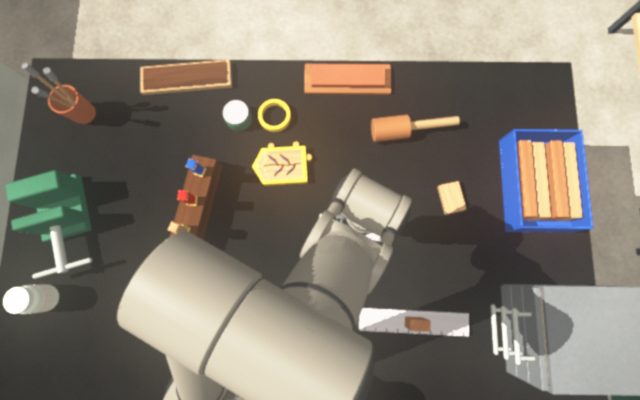

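Run:
```python
from fit import *
p,d=load('top0')
for cu,cv in((375,200),(450,205),(370,235),(440,240),(408,215)):
    u=305+cu/8;v=200+cv/8; print(u,v,world('top',u,v,d[int(v),int(u)]).round(4),onplane('top',u,v,.06).round(4))
for u in range(340,375,3): print([tuple(world('top',u,v,d[v,u]).round(3)) for v in (224,228,231)])
q,e,v=fit('scene','s2',SE,[.454,-.159,-.2],(292,335,182,235),lambda b:(b[...,0]>140));print('se',q,e);cv2.imwrite('pics/f4.png',v[:,:,::-1])
p,d=load('s2')
for (u,v) in((310,183),(315,183),(310,188),(315,188),(312,193),(312,200),(312,205)): print(u,v,p[v,u],world('scene',u,v,d[v,u]).round(4))
```

```text
351.875 225.0 [ 0.4558 -0.149   0.0603] [ 0.4558 -0.149   0.06  ]
361.25 225.625 [ 0.4543 -0.1731  0.0615] [ 0.4545 -0.1733  0.06  ]
351.25 229.375 [ 0.4449 -0.1476  0.0563] [ 0.4445 -0.1474  0.06  ]
360.0 230.0 [ 0.4431 -0.17    0.0598] [ 0.4431 -0.17    0.06  ]
356.0 226.875 [ 0.4512 -0.1597  0.0594] [ 0.4511 -0.1597  0.06  ]
[(np.float64(0.465), np.float64(-0.12), np.float64(0.007)), (np.float64(0.453), np.float64(-0.12), np.float64(0.011)), (np.float64(0.446), np.float64(-0.12), np.float64(0.006))]
[(np.float64(0.465), np.float64(-0.128), np.float64(0.009)), (np.float64(0.454), np.float64(-0.128), np.float64(0.009)), (np.float64(0.446), np.float64(-0.128), np.float64(0.009))]
[(np.float64(0.465), np.float64(-0.136), np.float64(0.011)), (np.float64(0.454), np.float64(-0.136), np.float64(0.012)), (np.float64(0.445), np.float64(-0.136), np.float64(0.012))]
[(np.float64(0.459), np.float64(-0.142), np.float64(0.053)), (np.float64(0.448), np.float64(-0.142), np.float64(0.059)), (np.float64(0.446), np.float64(-0.145), np.float64(0.005))]
[(np.float64(0.459), np.float64(-0.15), np.float6
[... 1083 characters left out ...]
4(0.0)), (np.float64(0.454), np.float64(-0.201), np.float64(0.014)), (np.float64(0.446), np.float64(-0.201), np.float64(0.013))]
[(np.float64(0.467), np.float64(-0.211), np.float64(0.0)), (np.float64(0.454), np.float64(-0.209), np.float64(0.011)), (np.float64(0.447), np.float64(-0.21), np.float64(0.007))]
se [ 0.45290929 -0.15950818 -0.20129152] 0.09396138843628105
310 183 [94 90 88] [ 0.4633 -0.1565  0.0904]
315 183 [134 126 123] [ 0.4501 -0.1504  0.09  ]
310 188 [145 138 132] [ 0.4627 -0.1574  0.0728]
315 188 [152 145 141] [ 0.4498 -0.1506  0.0729]
312 193 [252 173  95] [ 0.4605 -0.1489  0.0597]
312 200 [250 165  94] [ 0.4623 -0.1451  0.038 ]
312 205 [249 161  86] [ 0.4627 -0.1443  0.021 ]
```

View pics/f4.png

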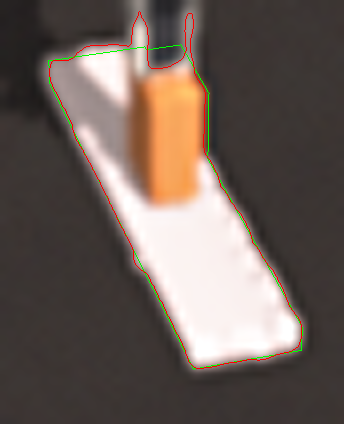

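Run:
```python
from fit import *
p,d=load('s1')
for (u,v) in((315,166),(318,168),(318,160),(318,150),(320,167)): print(u,v,p[v,u],world('scene',u,v,d[v,u]).round(4))
p,d=load('s2')
for v in range(150,200,3): print(v,[(tuple(p[v,u]),)+tuple(world('scene',u,v,d[v,u]).round(3)) for u in (308,312,316)])
```

```text
315 166 [152 143 137] [ 0.4708 -0.1138  0.168 ]
318 168 [127 120 116] [ 0.4621 -0.1127  0.1602]
318 160 [50 48 52] [ 0.4644 -0.1093  0.1867]
318 150 [48 47 48] [ 0.2486 -0.4974  0.0026]
320 167 [158 150 145] [ 0.4566 -0.1114  0.1626]
150 [((np.uint8(66), np.uint8(65), np.uint8(66)), np.float64(0.481), np.float64(-0.135), np.float64(0.209)), ((np.uint8(72), np.uint8(71), np.uint8(72)), np.float64(0.471), np.float64(-0.132), np.float64(0.208)), ((np.uint8(72), np.uint8(70), np.uint8(74)), np.float64(0.462), np.float64(-0.125), np.float64(0.209))]
153 [((np.uint8(66), np.uint8(65), np.uint8(66)), np.float64(0.482), np.float64(-0.134), np.float64(0.201)), ((np.uint8(71), np.uint8(70), np.uint8(71)), np.float64(0.472), np.float64(-0.129), np.float64(0.2)), ((np.uint8(73), np.uint8(70), np.uint8(74)), np.float64(0.461), np.float64(-0.126), np.float64(0.199))]
156 [((np.uint8(49), np.uint8(48), np.uint8(51)), np.float64(0.466), np.float64(-0.165), np.float64(0.174)), ((np.uint8(72), np.uint8(71), np.uint8(73)), np.float64(0.471), np.float64(-0.13), np.float64(0.191)), ((np.uint8(72), np.uin
[... 3851 characters left out ...]
 np.float64(0.45), np.float64(-0.144), np.float64(0.063))]
195 [((np.uint8(150), np.uint8(104), np.uint8(85)), np.float64(0.463), np.float64(-0.169), np.float64(0.042)), ((np.uint8(253), np.uint8(173), np.uint8(96)), np.float64(0.463), np.float64(-0.145), np.float64(0.056)), ((np.uint8(255), np.uint8(163), np.uint8(91)), np.float64(0.45), np.float64(-0.143), np.float64(0.053))]
198 [((np.uint8(141), np.uint8(94), np.uint8(71)), np.float64(0.46), np.float64(-0.175), np.float64(0.027)), ((np.uint8(251), np.uint8(166), np.uint8(94)), np.float64(0.464), np.float64(-0.143), np.float64(0.047)), ((np.uint8(255), np.uint8(159), np.uint8(88)), np.float64(0.45), np.float64(-0.142), np.float64(0.043))]
```

The depth shows a disagreement. The shut fingertips sit at z≈0.061 while the reported TCP is at z=0.045, so the real fingers are about 38 mm farther back along the tool axis than stated. x and y agree. The jaws therefore closed above the handle, and the straightedge has not moved. I'll raise, open, and go 38 mm deeper, checking the height as I descend.

Request:
apply_moves([
  {"angular": [0,0,0],"dp": [-1,0,0],"hand": 1},
  {"angular": [0,0,0],"dp": [-0.6,0,0],"hand": 0},
  {"angular": [0,0,0],"dp": [0,0,0],"hand": 0},
  {"angular": [0,0,0],"dp": [0,0,0],"hand": 0},
  {"angular": [0,0,0],"dp": [0,0,0],"hand": 0},
  {"angular": [0,0,0],"dp": [0,0,0],"hand": 0},
])

```text
t: 4.7
tool_pos: [0.4527, -0.1612, 0.0826]
tool_rot: [-0.257, 1.569, 2.69]
contact_force: [-0.8, -1.0, 0.9]
gripper_width: 0.0722
```

```bash
python3 -c "
from plan import *
plan([.452,-.1602,.005],-101.3)"
```

```text
t 4.7 pos [ 0.4527 -0.1612  0.0826] y-angle -101.15 w 0.0722 F [-0.8 -1.   0.9]
turn units [0.03  0.018 0.005]  shift in current axes [ 3.102 -0.034  0.031]  in target axes [ 3.102 -0.035  0.036] q [-0.5   0.42  1.82 -0.    0.9   1.26]
```

Request:
apply_moves([
  {"angular": [0,0,0],"dp": [0,0,0],"hand": 0},
  {"angular": [0,0,0],"dp": [0.6,0,0],"hand": 0},
  {"angular": [0,0,0],"dp": [0.6,0,0],"hand": 0},
  {"angular": [0,0,0],"dp": [0.6,0,0],"hand": 0},
  {"angular": [0,0,0],"dp": [0.6,0,0],"hand": 0},
  {"angular": [0,0,0],"dp": [0,0,0],"hand": 0},
])

```text
t: 5.3
tool_pos: [0.4519, -0.1608, 0.0216]
tool_rot: [-0.29, 1.567, 2.657]
contact_force: [-0.5, -0.8, -0.3]
gripper_width: 0.0854
```

```bash
python3 -c "
from plan import *
p,d=snap('scene','s3')
a=cv2.resize(p[140:240,270:370,::-1],None,fx=6,fy=6,interpolation=cv2.INTER_CUBIC);cv2.imwrite('pics/c8.png',a)
plan([.452,-.1602,.005],-101.3)"
```

```text
t 5.35 pos [ 0.4525 -0.1611  0.0226] y-angle -101.15 w 0.0851 F [ 0.4  0.2 -0.1]
turn units [0.03  0.027 0.008]  shift in current axes [ 0.704 -0.032  0.027]  in target axes [ 0.703 -0.033  0.029] q [-0.5   0.52  1.88 -0.    0.75  1.26]
```

View pics/c8.png

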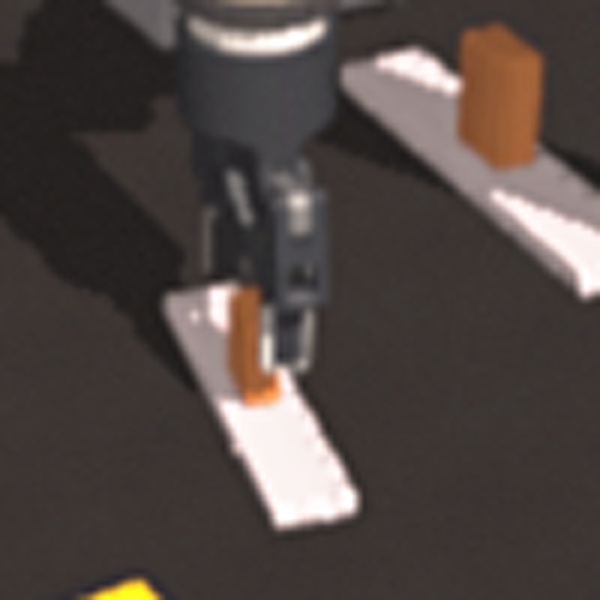

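The crop now shows the near finger in front of the handle at about (318,197), so the jaws straddle it. Next I go 15 mm lower and close.

Request:
apply_moves([
  {"angular": [0,0,0],"dp": [0.3,0,0],"hand": 0},
  {"angular": [0,0,0],"dp": [0.3,0,0],"hand": 0},
  {"angular": [0,0,0],"dp": [0,0,0],"hand": 0.4},
  {"angular": [0,0,0],"dp": [0,0,0],"hand": 0.6},
  {"angular": [0,0,0],"dp": [0,0,0],"hand": 1},
  {"angular": [0,0,0],"dp": [0,0,0],"hand": 1},
  {"angular": [0,0,0],"dp": [0,0,0],"hand": 1},
  {"angular": [0,0,0],"dp": [0,0,0],"hand": 1},
  {"angular": [0,0,0],"dp": [0,0,0],"hand": 1},
])

```text
t: 6.25
tool_pos: [0.4536, -0.1614, 0.0089]
tool_rot: [-3.093, 1.57, -0.146]
contact_force: [0.4, 2.6, 6.2]
gripper_width: 0.0354
```

Request:
apply_moves([
  {"angular": [0,0,0],"dp": [-0.2,0,0],"hand": 1},
  {"angular": [0,0,0],"dp": [-0.4,0,0],"hand": 1},
  {"angular": [0,0,0],"dp": [-0.4,0,0],"hand": 1},
  {"angular": [0,0,0],"dp": [0,0,0],"hand": 1},
])

```text
t: 6.65
tool_pos: [0.4541, -0.1621, 0.0349]
tool_rot: [2.772, 1.568, -0.564]
contact_force: [-0.5, 0.2, -4.8]
gripper_width: 0.0353
```

```bash
python3 -c "
from plan import *
p,d=snap('scene','s4')
a=cv2.resize(p[130:240,260:370,::-1],None,fx=5,fy=5,interpolation=cv2.INTER_CUBIC);cv2.imwrite('pics/c9.png',a)
plan([.53,.03,.03],-85.8)"
```

```text
t 6.7 pos [ 0.4537 -0.1619  0.0342] y-angle -101.15 w 0.0353 F [-0.3 -1.3 -4.9]
turn units [-3.07  -0.02  -0.011]  shift in current axes [ 0.167 -8.12  -1.508]  in target axes [ 0.17  -7.431 -3.604] q [-0.5   0.5   1.87 -0.    0.77  1.26]
```

View pics/c9.png

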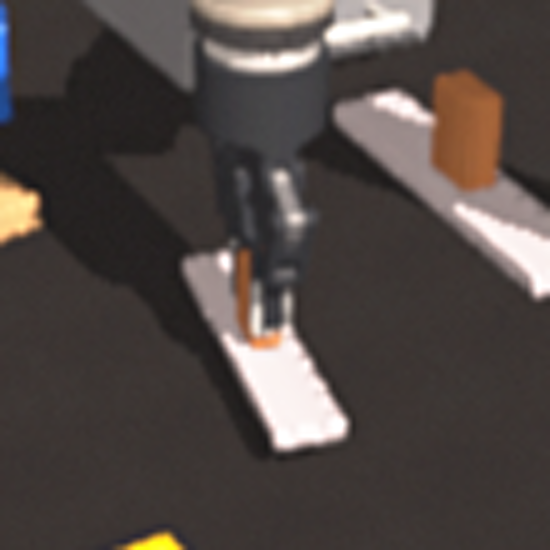

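The straightedge is lifted (35 mm between the jaws, about 4.8 N of weight) and hangs level. I'll turn it parallel to the blank and carry it to about 18 mm short of the robot-side edge.

Request:
apply_moves([
  {"angular": [-0.77,0,0],"dp": [0,0,0],"hand": 1},
  {"angular": [-0.77,0,0],"dp": [0,0,0],"hand": 1},
  {"angular": [-0.77,0,0],"dp": [0,0,0],"hand": 1},
  {"angular": [-0.76,0,0],"dp": [0,0,0],"hand": 1},
])

```text
t: 7.1
tool_pos: [0.4529, -0.1614, 0.0331]
tool_rot: [-0.367, 1.57, 2.85]
contact_force: [-0.7, -0.8, -4.2]
gripper_width: 0.0354
```

Request:
apply_moves([
  {"angular": [0,0,0],"dp": [0,-0.5,-0.25],"hand": 1},
  {"angular": [0,0,0],"dp": [0,-0.8,-0.4],"hand": 1},
  {"angular": [0,0,0],"dp": [0,-0.9,-0.5],"hand": 1},
  {"angular": [0,0,0],"dp": [0,-0.9,-0.5],"hand": 1},
  {"angular": [0,0,0],"dp": [0,-0.9,-0.5],"hand": 1},
  {"angular": [0,0,0],"dp": [0,-0.9,-0.5],"hand": 1},
  {"angular": [0,0,0],"dp": [0,-0.9,-0.5],"hand": 1},
  {"angular": [0,0,0],"dp": [0,-0.8,-0.4],"hand": 1},
  {"angular": [0,0,0],"dp": [0,-0.75,-0.4],"hand": 1},
  {"angular": [0,0,0],"dp": [0,0,0],"hand": 1},
])

```text
t: 8.1
tool_pos: [0.5389, 0.032, 0.0331]
tool_rot: [-2.403, 1.57, 0.813]
contact_force: [-0.1, -0.1, -4.7]
gripper_width: 0.0354
```

```bash
python3 -c "
from plan import *
p,d=snap('scene','s5')
p,d=snap('top','t5')
plan([.5385,.0285,.009],-85.8)"
```

```text
t 8.2 pos [0.5378 0.0299 0.033 ] y-angle -85.76 w 0.0351 F [-0.3 -0.4 -4.1]
turn units [ 0.008  0.011 -0.001]  shift in current axes [ 0.959  0.056 -0.024]  in target axes [ 0.959  0.056 -0.023] q [-0.09  0.58  1.71 -0.    0.86  1.41]
```

View pics/t5.png

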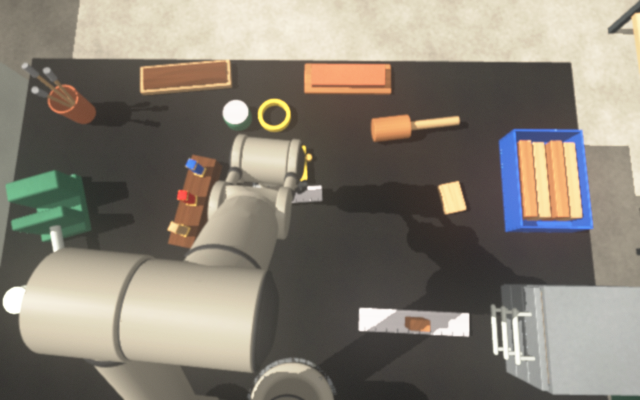

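View pics/s5.png

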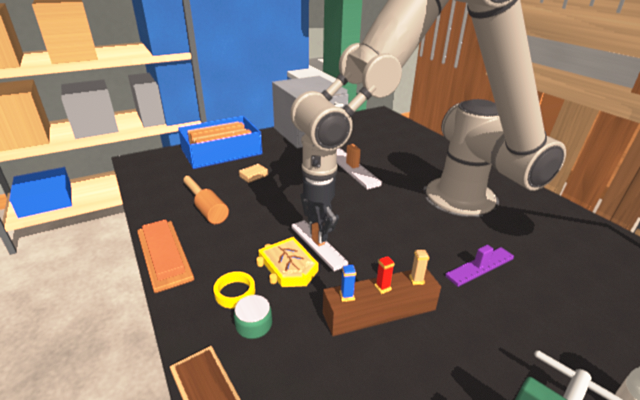

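The scene view shows the bar held just short of the blank and roughly parallel to it, (293,228) to (345,268). Lowering it onto the bench.

Request:
apply_moves([
  {"angular": [0,0,0],"dp": [0.4,0,0],"hand": 1},
  {"angular": [0,0,0],"dp": [0.3,0,0],"hand": 1},
  {"angular": [0,0,0],"dp": [0.2,0,0],"hand": 1},
  {"angular": [0,0,0],"dp": [0,0,0],"hand": 1},
])

```text
t: 8.6
tool_pos: [0.5374, 0.0286, 0.0097]
tool_rot: [-0.099, 1.569, 3.115]
contact_force: [-1.4, 0.7, -4.7]
gripper_width: 0.0352
```

Request:
apply_moves([
  {"angular": [0,0,0],"dp": [0.05,0,0],"hand": 1},
  {"angular": [0,0,0],"dp": [0.05,0,0],"hand": 1},
  {"angular": [0,0,0],"dp": [0,0,0],"hand": 1},
])

```text
t: 8.9
tool_pos: [0.5385, 0.0288, 0.009]
tool_rot: [2.67, 1.57, -0.398]
contact_force: [-1.8, -2.1, -0.6]
gripper_width: 0.0353
```

Request:
apply_moves([
  {"angular": [0,0,0],"dp": [0.05,0,0],"hand": 1},
  {"angular": [0,0,0],"dp": [0,0,-0.2],"hand": 1},
  {"angular": [0,0,0],"dp": [0,0,-0.2],"hand": 1},
  {"angular": [0,0,0],"dp": [0,0,0],"hand": 1},
])

```text
t: 9.3
tool_pos: [0.546, 0.0297, 0.009]
tool_rot: [-0.005, 1.567, -3.073]
contact_force: [-14.0, -1.8, 19.3]
gripper_width: 0.0352
```

Request:
apply_moves([
  {"angular": [0,0,0],"dp": [0,0,-0.1],"hand": 1},
  {"angular": [0,0,0],"dp": [0,0,-0.1],"hand": 1},
  {"angular": [0,0,0],"dp": [0,0,0],"hand": 1},
])

```text
t: 9.6
tool_pos: [0.5502, 0.0301, 0.009]
tool_rot: [-0.027, 1.565, -3.094]
contact_force: [-16.4, -1.2, 21.5]
gripper_width: 0.0353
```

Request:
apply_moves([
  {"angular": [0,0,0],"dp": [0,0,-0.05],"hand": 1},
  {"angular": [0,0,0],"dp": [0,0,-0.05],"hand": 1},
  {"angular": [0,0,0],"dp": [0,0,0],"hand": 1},
])

```text
t: 9.9
tool_pos: [0.5516, 0.0302, 0.0091]
tool_rot: [-0.029, 1.563, -3.097]
contact_force: [-19.7, -2.5, 26.4]
gripper_width: 0.0355
```

Pressing down is what makes the drag high, so I'll ease up by 1 mm before pushing on.

Request:
apply_moves([
  {"angular": [0,0,0],"dp": [-0.05,0,0],"hand": 1},
  {"angular": [0,0,0],"dp": [0,0,0],"hand": 1},
  {"angular": [0,0,0],"dp": [0,0,0],"hand": 1},
])

```text
t: 10.2
tool_pos: [0.5561, 0.0303, 0.009]
tool_rot: [2.934, 1.57, -0.134]
contact_force: [-3.1, -0.5, 5.2]
gripper_width: 0.0352
```

```bash
python3 -c "
from plan import *
p,d=snap('scene','s6')
a=cv2.resize(p[210:300,250:360,::-1],None,fx=7,fy=7,interpolation=cv2.INTER_CUBIC);cv2.imwrite('pics/c10.png',a)
plan([.5568,.0298,.009],-85.8)"
```

```text
t 10.25 pos [0.5561 0.0303 0.0089] y-angle -85.79 w 0.0354 F [-3.4 -0.3  5.6]
turn units [ 0.002 -0.009 -0.002]  shift in current axes [-0.003  0.022 -0.027]  in target axes [-0.003  0.022 -0.027] q [-0.08  0.64  1.67 -0.    0.83  1.41]
```

View pics/c10.png

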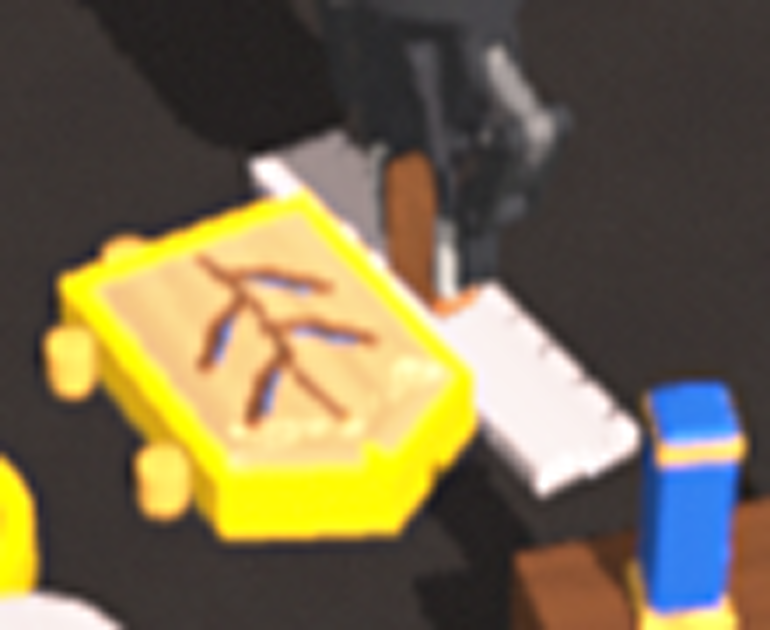

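Request:
apply_moves([
  {"angular": [0,0,0],"dp": [-0.01,0,-0.05],"hand": 1},
  {"angular": [0,0,0],"dp": [0,0,0],"hand": 1},
  {"angular": [0,0,0],"dp": [0,0,0],"hand": 1},
])

```text
t: 10.55
tool_pos: [0.5561, 0.0303, 0.009]
tool_rot: [0.044, 1.569, -3.024]
contact_force: [-5.6, -0.1, 8.3]
gripper_width: 0.0354
```

Request:
apply_moves([
  {"angular": [0,0,0],"dp": [0,0,-0.05],"hand": 1},
  {"angular": [0,0,0],"dp": [0,0,0],"hand": 1},
  {"angular": [0,0,0],"dp": [0,0,0],"hand": 1},
])

```text
t: 10.85
tool_pos: [0.5564, 0.0303, 0.009]
tool_rot: [0.0, 1.567, -3.068]
contact_force: [-10.3, -2.2, 10.5]
gripper_width: 0.0353
```

Request:
apply_moves([
  {"angular": [0,0,0],"dp": [-0.03,0,-0.05],"hand": 1},
  {"angular": [0,0,0],"dp": [0,0,-0.05],"hand": 1},
  {"angular": [0,0,0],"dp": [0,0,0],"hand": 1},
  {"angular": [0,0,0],"dp": [0,0,0],"hand": 1},
])

```text
t: 11.25
tool_pos: [0.5566, 0.0304, 0.0092]
tool_rot: [-0.037, 1.562, -3.105]
contact_force: [-14.0, -3.1, 12.7]
gripper_width: 0.0352
```

```bash
python3 -c "
from plan import *
p,d=snap('scene','s7')
a=cv2.resize(p[210:300,250:360,::-1],None,fx=7,fy=7,interpolation=cv2.INTER_CUBIC);cv2.imwrite('pics/c11.png',a)
s=env.sense();print(s['wrist_torque'])
plan([.5568,.0298,.009],-85.8)"
```

```text
[-0.43423794  2.60148612 -0.14811754]
t 11.3 pos [0.5566 0.0304 0.0091] y-angle -85.79 w 0.0353 F [-14.7  -2.7  11.4]
turn units [0.002 0.103 0.004]  shift in current axes [ 0.006  0.024 -0.007]  in target axes [ 0.006  0.024 -0.007] q [-0.08  0.65  1.66 -0.    0.84  1.42]
```

View pics/c11.png

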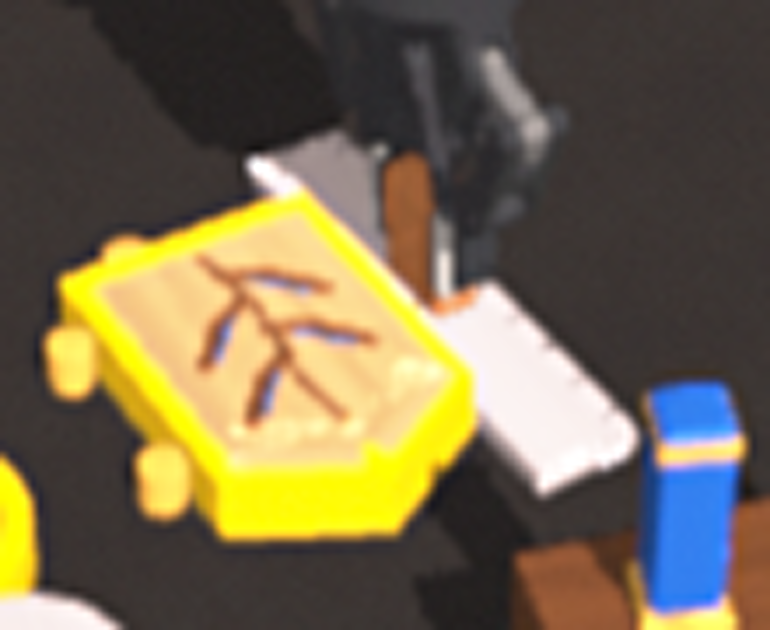

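The bar stalled at x=0.5566 against the 0.5568 expected for flush, with rising force, so it is in contact. I'll release it, back off upward and measure.

Request:
apply_moves([
  {"angular": [0,0,0],"dp": [-0.03,0,0.1],"hand": 1},
  {"angular": [0,0,0],"dp": [0,0,0],"hand": 0.3},
  {"angular": [0,0,0],"dp": [0,0,0],"hand": 0.3},
  {"angular": [0,0,0],"dp": [0,0,0],"hand": 0.3},
  {"angular": [0,0,0],"dp": [0,0,0],"hand": 0.3},
])

```text
t: 11.8
tool_pos: [0.5588, 0.0305, 0.0103]
tool_rot: [2.931, 1.57, -0.137]
contact_force: [-0.4, -0.4, -0.9]
gripper_width: 0.0599
```

```bash
python3 -c "
from plan import *
plan([.5568,.0298,.13],-85.8)"
```

```text
t 11.8 pos [0.5588 0.0305 0.0103] y-angle -85.79 w 0.0599 F [-0.4 -0.4 -0.9]
turn units [ 0.002 -0.012 -0.003]  shift in current axes [-4.788  0.022  0.077]  in target axes [-4.788  0.021  0.082] q [-0.08  0.64  1.66 -0.    0.84  1.41]
```

Request:
apply_moves([
  {"angular": [0,0,0],"dp": [-0.3,0,0],"hand": 0.3},
  {"angular": [0,0,0],"dp": [-0.5,0,0],"hand": 0.3},
  {"angular": [0,0,0],"dp": [-0.8,0,0],"hand": 0.3},
  {"angular": [0,0,0],"dp": [-0.9,0,0],"hand": 0},
  {"angular": [0,0,0],"dp": [-0.9,0,0],"hand": 0},
  {"angular": [0,0,0],"dp": [-0.9,0,0],"hand": 0},
  {"angular": [0.7,0,0],"dp": [-0.9,0,0],"hand": 0},
  {"angular": [0.7,0,0],"dp": [-0.8,0,0],"hand": 0},
  {"angular": [0.6,0,0],"dp": [0,0,0],"hand": 0},
])

```text
t: 12.7
tool_pos: [0.56, 0.0304, 0.1646]
tool_rot: [-3.131, 1.563, -0.093]
contact_force: [0.5, -0.0, 0.0]
gripper_width: 0.0853
```

```bash
python3 -c "
from plan import *
plan([.5132,.266,.16],-96)"
```

```text
t 12.7 pos [0.56   0.0304 0.1646] y-angle -95.93 w 0.0853 F [ 0.5 -0.   0. ]
turn units [ 0.015 -0.084  0.001]  shift in current axes [ 0.165 -9.18   2.838]  in target axes [ 0.186 -9.177  2.848] q [-0.08  0.45  1.51 -0.    1.18  1.59]
```

Request:
apply_moves([
  {"angular": [0,0,0],"dp": [0,-0.9,0.28],"hand": 0},
  {"angular": [0,0,0],"dp": [0,-0.9,0.28],"hand": 0},
  {"angular": [0,0,0],"dp": [0,-0.9,0.28],"hand": 0},
  {"angular": [0,0,0],"dp": [0,-0.9,0.28],"hand": 0},
  {"angular": [0,0,0],"dp": [0,-0.9,0.28],"hand": 0},
  {"angular": [0,0,0],"dp": [0,-0.9,0.28],"hand": 0},
  {"angular": [0,0,0],"dp": [0,-0.9,0.28],"hand": 0},
  {"angular": [0,0,0],"dp": [0,-0.9,0.28],"hand": 0},
  {"angular": [0,0,0],"dp": [0,-0.9,0.28],"hand": 0},
  {"angular": [0,0,0],"dp": [0,-0.9,0.28],"hand": 0},
])

```text
t: 13.7
tool_pos: [0.5111, 0.2624, 0.1615]
tool_rot: [-2.74, 1.569, 0.3]
contact_force: [0.4, -0.5, -0.1]
gripper_width: 0.0854
```

Request:
apply_moves([
  {"angular": [0,0,0],"dp": [0,-0.1,0],"hand": 0},
  {"angular": [0,0,0],"dp": [0,0,0],"hand": 0},
])

```text
t: 13.9
tool_pos: [0.5116, 0.2642, 0.1609]
tool_rot: [-3.035, 1.57, 0.007]
contact_force: [-0.2, -0.3, -0.8]
gripper_width: 0.0853
```

Run:
```python
from fit import *
import plan
snap('top','t8');snap('scene','s8')
plan.plan([.5132,.266,.076],-96)
```

```text
t 14.0 pos [0.5118 0.2631 0.1606] y-angle -95.82 w 0.0855 F [-0.3  0.1  0.6]
turn units [ 0.036 -0.008 -0.002]  shift in current axes [ 3.385 -0.12  -0.042]  in target axes [ 3.385 -0.119 -0.044] q [ 0.34  0.48  1.46 -0.    1.2   2.01]
```

View pics/t8.png

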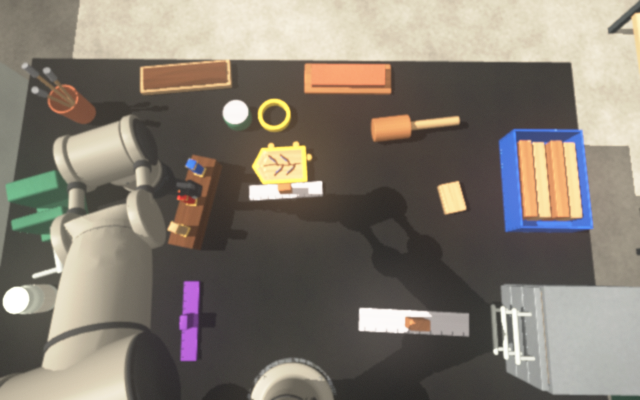

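View pics/s8.png

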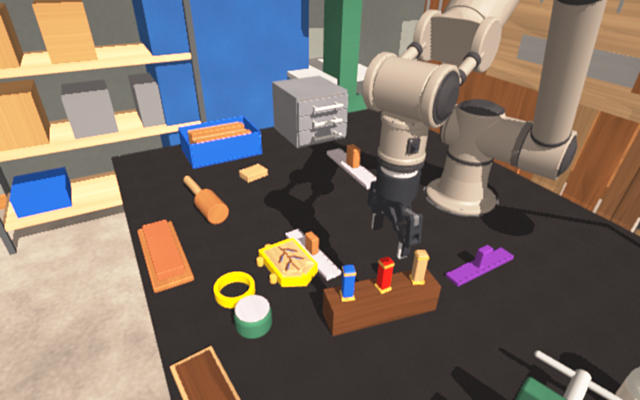

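Run:
```python
from fit import *
p,d=load('top0'); 
p,d=load('t8')
a=cv2.resize(p[140:208,240:330,::-1],None,fx=8,fy=8,interpolation=cv2.INTER_CUBIC);cv2.imwrite('pics/c12.png',a)
p,d=load('s8')
a=cv2.resize(p[225:290,255:350,::-1],None,fx=8,fy=8,interpolation=cv2.INTER_CUBIC);cv2.imwrite('pics/c13.png',a)
bl=R.from_euler('z',0)
# bar with mask: bright & not yellow
m=lambda b:(b[...,2]>125)&(b[...,0]>140)
q,e,v=fit('top','t8',SE[:1],[.556,.030,.075],(240,332,180,206),m);print('se top',q,e);cv2.imwrite('pics/f5.png',v[:,:,::-1])
for nm,bp in(('top',(.6277,.0364,.0776)),('avg',(.6266,.0349,.0735))):
    dx=q[:2]-np.array(bp[:2]); c,s=np.cos(bp[2]),np.sin(bp[2]); print(nm,'rel',c*dx[0]+s*dx[1],-s*dx[0]+c*dx[1],q[2]-bp[2])
```

```text
se top [0.55722366 0.03074542 0.0860016 ] 0.1764714300024327
top rel -0.0707026057321198 -0.00017408338919312847 0.008401603243065797
avg rel -0.06949411687731603 0.0009512111144713746 0.012501603243065804
```

View pics/c12.png

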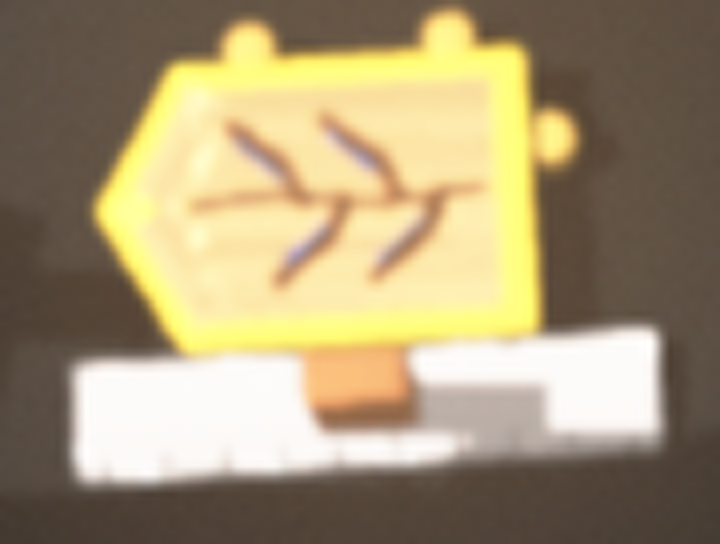

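View pics/f5.png

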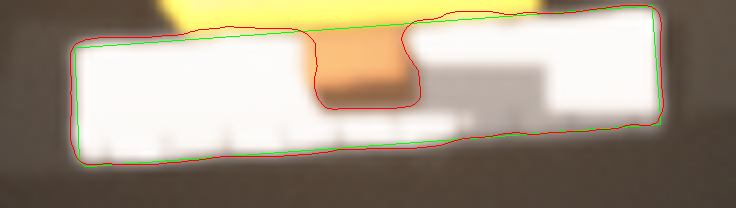

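View pics/c13.png

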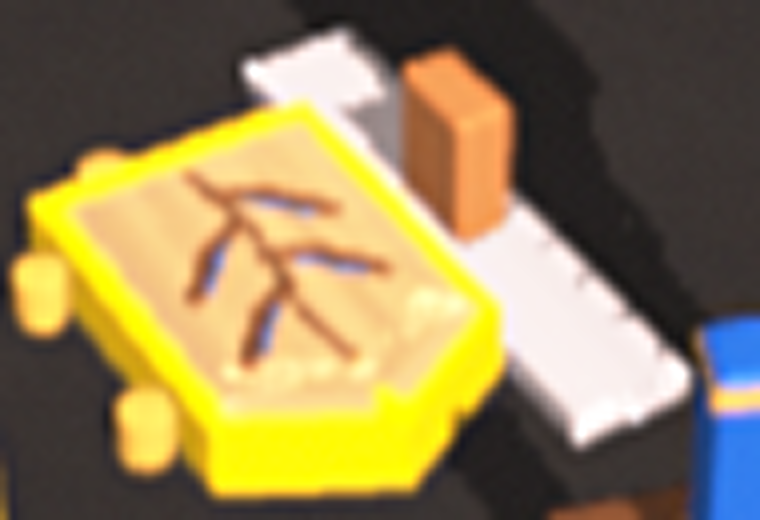

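Run:
```python
from fit import *
p,d=load('t8'); g=p.astype(float).sum(2)
def edge(cols,v0,v1):
    out=[]
    for u in cols:
        c=g[v0:v1,u]; gr=np.abs(np.diff(c)); gr[gr<25]=0
        out.append((u,v0+.5+(gr*np.arange(len(gr))).sum()/gr.sum()))
    return np.array(out)
def rep(n,cols,v0,v1,h):
    e=edge(cols,v0,v1); a=np.polyfit(e[:,0],e[:,1],1); r=e[:,1]-np.polyval(a,e[:,0])
    P=[onplane('top',u,np.polyval(a,u),h) for u in(e[0,0],e[-1,0])]; D=P[0]-P[1]
    print(n,'slope',a[0].round(4),'res',r.std().round(3),'yaw',np.arctan2(-D[0],D[1]).round(4),P[0][:2].round(4),P[1][:2].round(4)); return a
C=list(range(263,266))+list(range(277,291))+list(range(301,305))
rep('blank far top',C,141,151,.024)
rep('bar far top',list(range(252,260))+list(range(310,320)),179,191,.01)
rep('bar near',list(range(252,293)),193,205,.005)
p0,_=load('top0'); g=p0.astype(float).sum(2)
rep('blank far top0',C,141,151,.024)
rep('blank near bottom top0',list(range(267,305)),178,190,.0)
# block yaw etc
```

```text
blank far top slope -0.054 res 0.089 yaw 0.0665 [0.6746 0.095 ] [ 0.6822 -0.0188]
bar far top slope -0.0586 res 0.219 yaw 0.0709 [0.5716 0.1235] [ 0.5847 -0.0616]
bar near slope -0.1072 res 0.474 yaw 0.12 [0.5274 0.1225] [0.5407 0.0124]
blank far top0 slope -0.0559 res 0.101 yaw 0.0685 [0.6745 0.095 ] [ 0.6823 -0.0188]
blank near bottom top0 slope -0.0588 res 0.078 yaw 0.0711 [0.5752 0.0835] [ 0.5826 -0.0197]
```

Edge fits give the blank's yaw as about 0.070 and the bar's as 0.071. The edge lines coincide within about 1 mm, so it is flush and released. Next I check the red chisel's position in the second camera before descending.

Run:
```python
from fit import *
from plan import plan
print(onplane('scene',315+428/6-.5,250+72/6-.5,.146), onplane('top',182.3-.5,195.2-.5,.146))
# collar/handle yaw from top corners
P=[onplane('top',170+a/16,180+b/16,.146)[:2] for a,b in((130,160),(280,165),(270,330),(110,315))]
P=np.array(P);print(P.round(4)); 
for i in range(4):
    D=P[(i+1)%4]-P[i]; print(np.degrees(np.arctan2(D[1],D[0])).round(1)%90-90, np.linalg.norm(D).round(4))
Q=np.array([onplane('scene',315+a/6,250+b/6,.146)[:2] for a,b in((380,68),(432,38),(478,80),(420,105))]);print(Q.mean(0))
for i in range(4):
    D=Q[(i+1)%4]-Q[i]; print(np.degrees(np.arctan2(D[1],D[0])).round(1)%90-90, np.linalg.norm(D).round(4))
p,d=load('s8')
a=cv2.resize(p[190:300,320:450,::-1],None,fx=6,fy=6,interpolation=cv2.INTER_CUBIC);cv2.imwrite('pics/c14.png',a)
```

```text
[0.51714746 0.26797574 0.146     ] [0.51392852 0.26698868 0.146     ]
[[0.5254 0.2768]
 [0.5249 0.254 ]
 [0.4995 0.2536]
 [0.5016 0.278 ]]
-1.2999999999999972 0.0228
-89.19999999999999 0.0254
-4.799999999999997 0.0244
-2.799999999999997 0.0239
[0.51744636 0.26972653]
-80.5 0.0247
-88.3 0.0239
-88.1 0.0242
-87.5 0.0207
```

View pics/c14.png

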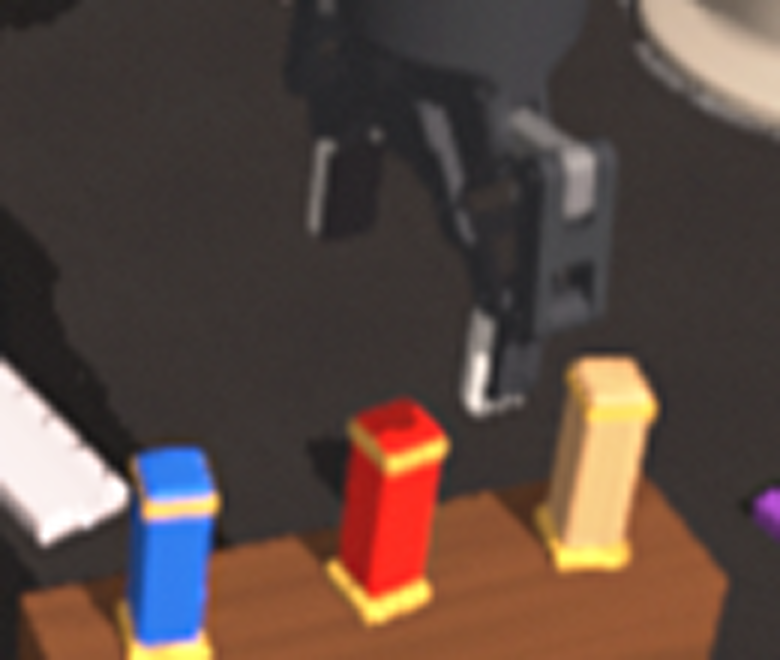

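Request:
apply_moves([
  {"angular": [-0.8,0,0],"dp": [0,0,0],"hand": 0},
  {"angular": [0,0,0],"dp": [0,-0.15,-0.12],"hand": 0},
  {"angular": [0,0,0],"dp": [0,0,0],"hand": 0},
  {"angular": [0,0,0],"dp": [0,0,0],"hand": 0},
])

```text
t: 14.4
tool_pos: [0.5149, 0.2672, 0.1601]
tool_rot: [1.599, 1.571, -1.576]
contact_force: [-0.5, -0.6, -0.5]
gripper_width: 0.0859
```

```bash
python3 -c "
from plan import *
plan([.5148,.267,.08],-91.5)
s=env.sense();print(proj('scene',[*s['tool_pos'][:2],.187]))
p,d=snap('scene','s9')
a=cv2.resize(p[190:300,320:450,::-1],None,fx=6,fy=6,interpolation=cv2.INTER_CUBIC);cv2.imwrite('pics/c15.png',a)"
```

```text
t 14.4 pos [0.5149 0.2672 0.1601] y-angle -91.9 w 0.0859 F [-0.5 -0.6 -0.5]
turn units [-0.08  -0.    -0.002]  shift in current axes [3.205 0.006 0.004]  in target axes [3.205 0.007 0.004] q [ 0.35  0.49  1.45 -0.    1.2   1.95]
[388.74297263 244.77198545]
```

View pics/c15.png

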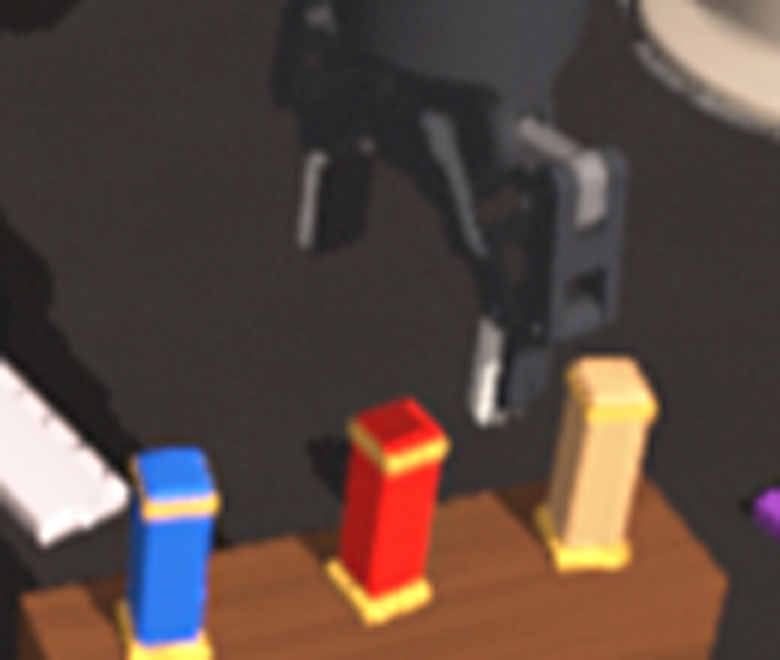

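The midpoint of the finger tips is at (389,245), matching the projection of the TCP at the measured tip height. Descending around the red handle.

Request:
apply_moves([
  {"angular": [0,0,0],"dp": [0.5,0,0],"hand": 0},
  {"angular": [0,0,0],"dp": [0.5,0,0],"hand": 0},
  {"angular": [0,0,0],"dp": [0.5,0,0],"hand": 0},
  {"angular": [0,0,0],"dp": [0.5,0,0],"hand": 0},
  {"angular": [0,0,0],"dp": [0,0,0],"hand": 0},
])

```text
t: 14.95
tool_pos: [0.5132, 0.267, 0.1074]
tool_rot: [0.398, 1.566, -2.775]
contact_force: [-0.3, -0.6, 0.8]
gripper_width: 0.0855
```

Request:
apply_moves([
  {"angular": [0,0,0],"dp": [0.4,0,0],"hand": 0},
  {"angular": [0,0,0],"dp": [0.4,0,0],"hand": 0},
  {"angular": [0,0,0],"dp": [0.4,0,0],"hand": 0},
  {"angular": [0,0,0],"dp": [0,0,0],"hand": 0},
])

```text
t: 15.35
tool_pos: [0.5137, 0.2672, 0.0784]
tool_rot: [0.412, 1.568, -2.761]
contact_force: [-0.1, -1.2, 0.3]
gripper_width: 0.0854
```

```bash
python3 -c "
from plan import *
plan([.5148,.267,.08],-91.5)
p,d=snap('scene','s10')
a=cv2.resize(p[190:300,320:450,::-1],None,fx=6,fy=6,interpolation=cv2.INTER_CUBIC);cv2.imwrite('pics/c16.png',a)"
```

```text
t 15.35 pos [0.5137 0.2672 0.0784] y-angle -91.8 w 0.0854 F [-0.1 -1.2  0.3]
turn units [-0.06   0.032 -0.014]  shift in current axes [-0.065  0.005 -0.045]  in target axes [-0.065  0.005 -0.046] q [ 0.35  0.58  1.55 -0.    1.02  1.95]
```

View pics/c16.png

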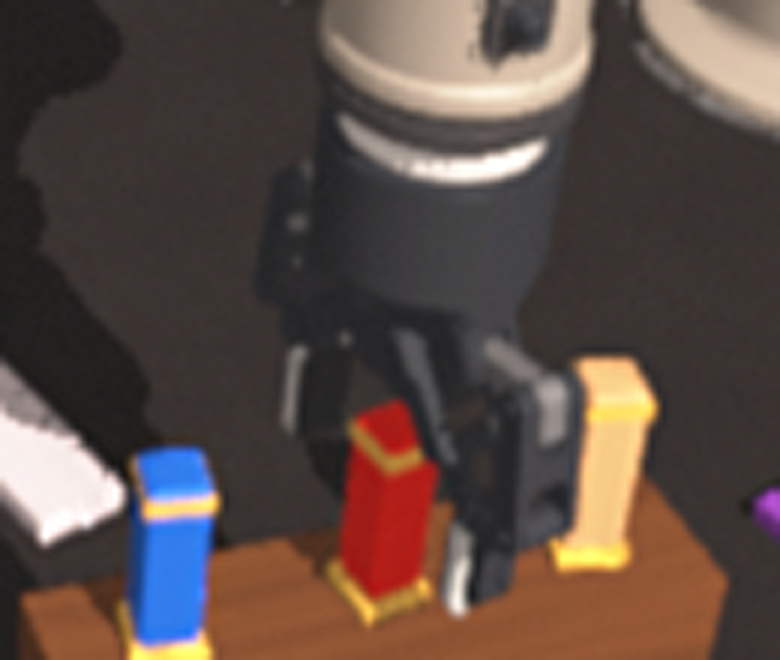

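The fingers stand either side of the red handle and clear of the pale and blue tools. Closing now.

Request:
apply_moves([
  {"angular": [0,0,0],"dp": [0,0,0],"hand": 0.4},
  {"angular": [0,0,0],"dp": [0,0,0],"hand": 0.6},
  {"angular": [0,0,0],"dp": [0,0,0],"hand": 0.7},
  {"angular": [0,0,0],"dp": [0,0,0],"hand": 1},
  {"angular": [0,0,0],"dp": [0,0,0],"hand": 1},
  {"angular": [0,0,0],"dp": [0,0,0],"hand": 1},
  {"angular": [0,0,0],"dp": [0,0,0],"hand": 1},
  {"angular": [0,0,0],"dp": [0,0,0],"hand": 1},
])

```text
t: 16.2
tool_pos: [0.5148, 0.2676, 0.0804]
tool_rot: [-2.885, 1.57, 0.226]
contact_force: [-1.6, -0.6, 2.9]
gripper_width: 0.0217
```

```bash
python3 -c "
from plan import *
plan([.5148,.267,.2],-91.5)
p,d=snap('scene','s11')
a=cv2.resize(p[190:300,320:450,::-1],None,fx=6,fy=6,interpolation=cv2.INTER_CUBIC);cv2.imwrite('pics/c17.png',a)"
```

```text
t 16.2 pos [0.5148 0.2676 0.0804] y-angle -91.8 w 0.0217 F [-1.6 -0.6  2.9]
turn units [-0.059 -0.007  0.002]  shift in current axes [-4.782e+00  2.400e-02 -2.000e-03]  in target axes [-4.782  0.024  0.   ] q [ 0.35  0.58  1.54 -0.    1.02  1.95]
```

View pics/c17.png

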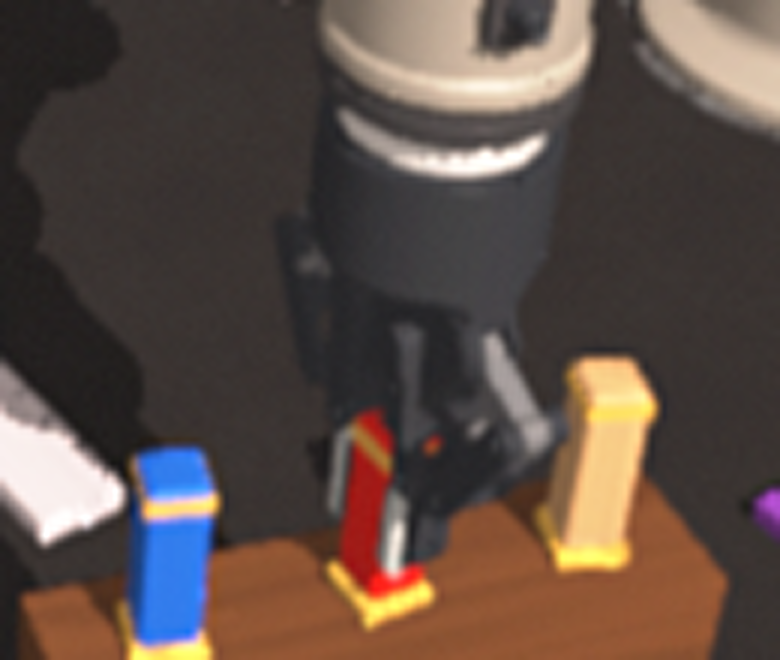

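Request:
apply_moves([
  {"angular": [0,0,0],"dp": [-0.3,0,0],"hand": 1},
  {"angular": [0,0,0],"dp": [-0.5,0,0],"hand": 1},
  {"angular": [0,0,0],"dp": [-0.6,0,0],"hand": 1},
  {"angular": [0,0,0],"dp": [-0.6,0,0],"hand": 1},
  {"angular": [0,0,0],"dp": [-0.6,0,0],"hand": 1},
  {"angular": [0,0,0],"dp": [-0.6,0,0],"hand": 1},
  {"angular": [0,0,0],"dp": [-0.6,0,0],"hand": 1},
  {"angular": [0,0,0],"dp": [-0.6,0,0],"hand": 1},
  {"angular": [0,0,0],"dp": [-0.6,0,0],"hand": 1},
  {"angular": [0,0,0],"dp": [0,0,0],"hand": 1},
])

```text
t: 17.25
tool_pos: [0.5157, 0.268, 0.208]
tool_rot: [-2.788, 1.566, 0.322]
contact_force: [0.3, 0.1, -0.4]
gripper_width: 0.0209
```

```bash
python3 -c "
from plan import *
plan([.53,.035,.23],-91.5)
p,d=snap('scene','s12')
a=cv2.resize(p[150:300,300:450,::-1],None,fx=4,fy=4,interpolation=cv2.INTER_CUBIC);cv2.imwrite('pics/c18.png',a)"
```

```text
t 17.25 pos [0.5157 0.268  0.208 ] y-angle -91.79 w 0.0209 F [ 0.3  0.1 -0.4]
turn units [-0.058 -0.053  0.019]  shift in current axes [-0.893  9.295 -0.867]  in target axes [-0.881  9.3   -0.815] q [ 0.35  0.45  1.38 -0.    1.31  1.95]
```

View pics/c18.png

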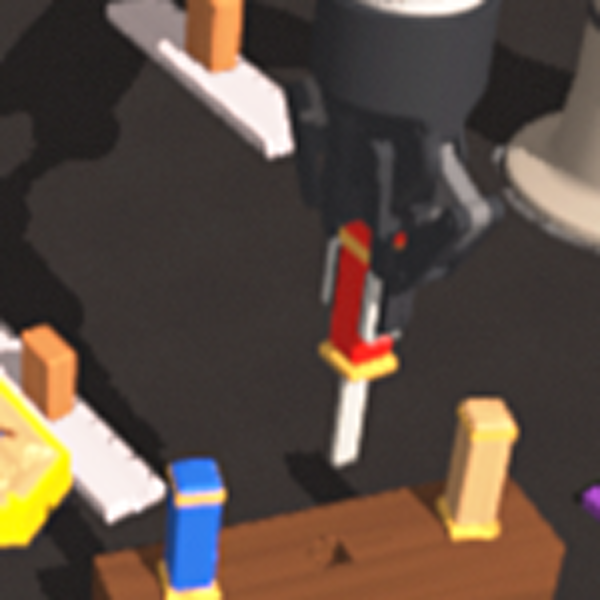

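The red chisel is out and hangs straight in the jaws; the blue and pale tools are still in place. I'll carry it over toward the blank, then lean it.

Request:
apply_moves([
  {"angular": [0,0,0],"dp": [-0.4,0.4,0],"hand": 1},
  {"angular": [0,0,0],"dp": [-0.5,0.8,0],"hand": 1},
  {"angular": [0,0,0],"dp": [-0.4,0.9,0],"hand": 1},
  {"angular": [0,0,0],"dp": [-0.3,0.9,0],"hand": 1},
  {"angular": [0,0,0],"dp": [-0.2,0.9,0],"hand": 1},
  {"angular": [0,0,0],"dp": [0,1,0],"hand": 1},
  {"angular": [0,0,0],"dp": [0,1,0],"hand": 1},
  {"angular": [0,0,0],"dp": [0,1,0],"hand": 1},
  {"angular": [0,0,0],"dp": [0,1,0],"hand": 1},
  {"angular": [0,0,0],"dp": [0,1,0],"hand": 1},
])

```text
t: 18.3
tool_pos: [0.5069, 0.0436, 0.2499]
tool_rot: [0.242, 1.57, -2.931]
contact_force: [1.0, -0.6, -1.3]
gripper_width: 0.0213
```

Request:
apply_moves([
  {"angular": [0,0.5,0],"dp": [0,0.3,0],"hand": 1},
  {"angular": [0,0.9,0],"dp": [0,0,0],"hand": 1},
  {"angular": [0,0.9,0],"dp": [0,0,0],"hand": 1},
  {"angular": [0,0.9,0],"dp": [0,0,0],"hand": 1},
  {"angular": [0,0.9,0],"dp": [0,0,0],"hand": 1},
  {"angular": [0,0.9,0],"dp": [0,0,0],"hand": 1},
  {"angular": [0,0.9,0],"dp": [0,0,0],"hand": 1},
  {"angular": [0,0.9,0],"dp": [0,0,0],"hand": 1},
  {"angular": [0,0.9,0],"dp": [0,0,0],"hand": 1},
  {"angular": [0,0.9,0],"dp": [0,0,0],"hand": 1},
])

```text
t: 19.3
tool_pos: [0.506, 0.0371, 0.2504]
tool_rot: [3.141, 0.822, -0.032]
contact_force: [33.3, -13.1, 22.0]
gripper_width: 0.0217
```

Request:
apply_moves([
  {"angular": [0,0.4,0],"dp": [0,0,0],"hand": 1},
  {"angular": [0,0,0],"dp": [0,0,0],"hand": 1},
  {"angular": [0,0,0],"dp": [0,0,0],"hand": 1},
])

```text
t: 19.6
tool_pos: [0.5061, 0.0346, 0.2608]
tool_rot: [-3.137, 0.799, -0.026]
contact_force: [0.8, 0.6, -0.4]
gripper_width: 0.0211
```

```bash
python3 -c "
from plan import *
plan([.5754,.037,.151],-91.8,45)
p,d=snap('scene','s13')"
```

```text
t 19.6 pos [0.5061 0.0346 0.2608] y-angle -91.64 w 0.0211 F [ 0.8  0.6 -0.4]
turn units [-0.002  0.154  0.047]  shift in current axes [ 5.077 -0.163  1.082]  in target axes [ 5.061 -0.184  1.15 ] q [-0.13 -0.07  2.17  0.27  0.28  1.24]
```

View pics/s13.png

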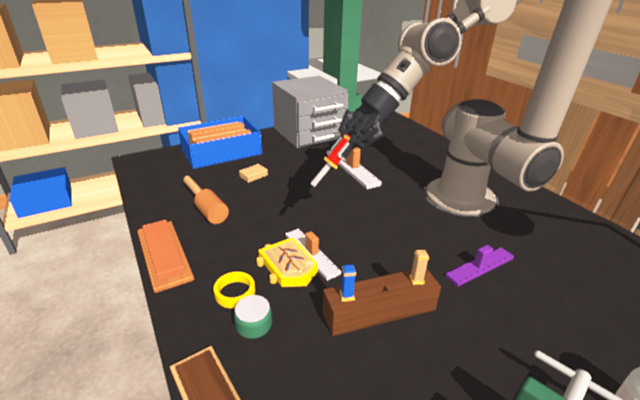

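The chisel leans 44°, but joint 5 is at its lower limit of 0.28. I'll swing the lean direction toward +y, slowly, so the wrist moves away from that limit.

Request:
apply_moves([
  {"angular": [-0.3,0,-0.3],"dp": [0,0,0],"hand": 1},
  {"angular": [-0.36,0,-0.35],"dp": [0,0,0],"hand": 1},
  {"angular": [-0.36,0,-0.35],"dp": [0,0,0],"hand": 1},
  {"angular": [-0.36,0,-0.35],"dp": [0,0,0],"hand": 1},
  {"angular": [-0.36,0,-0.35],"dp": [0,0,0],"hand": 1},
  {"angular": [-0.36,0,-0.35],"dp": [0,0,0],"hand": 1},
])

```text
t: 20.25
tool_pos: [0.5063, 0.0349, 0.2603]
tool_rot: [-3.137, 0.799, 0.234]
contact_force: [-0.5, 0.2, -1.1]
gripper_width: 0.0211
```

```bash
python3 -c "
from plan import *
s=env.sense();M=R.from_euler('xyz',s['tool_rot']).as_matrix();print(s['joint_pos'].round(3),s['tool_pos'],M[:,0].round(3),'tilt',np.degrees(np.arccos(-M[2,0])),'az',np.degrees(np.arctan2(M[1,0],M[0,0])),(M.T@[0,0,1]).round(3))"
```

```text
[-0.337 -0.061  2.162  0.866  0.518  0.349] [0.50628036 0.03488282 0.26033373] [ 0.679  0.162 -0.716] tilt 44.238685560439684 az 13.390189191245039 [-0.716 -0.003 -0.698]
```

Request:
apply_moves([
  {"angular": [-0.36,0,-0.35],"dp": [0,0,0],"hand": 1},
  {"angular": [-0.36,0,-0.35],"dp": [0,0,0],"hand": 1},
  {"angular": [-0.36,0,-0.35],"dp": [0,0,0],"hand": 1},
  {"angular": [-0.36,0,-0.35],"dp": [0,0,0],"hand": 1},
  {"angular": [-0.36,0,-0.35],"dp": [0,0,0],"hand": 1},
  {"angular": [-0.36,0,-0.35],"dp": [0,0,0],"hand": 1},
  {"angular": [-0.36,0,-0.35],"dp": [0,0,0],"hand": 1},
  {"angular": [0,0,0],"dp": [0,0,0],"hand": 1},
])

```text
t: 21.05
tool_pos: [0.5066, 0.034, 0.2601]
tool_rot: [-3.137, 0.798, 0.538]
contact_force: [-0.1, 0.1, -0.7]
gripper_width: 0.0214
```

```bash
cat > tp.py <<'E'
from plan import *
s=env.sense();M=R.from_euler('xyz',s['tool_rot']).as_matrix();print(s['joint_pos'].round(3),s['tool_pos'].round(4),M[:,0].round(3),'tilt',np.degrees(np.arccos(-M[2,0])).round(1),'az',np.degrees(np.arctan2(M[1,0],M[0,0])).round(1))
tip=s['tool_pos']+.0724*M[:,0]; print('tip est',tip.round(4),'shift to target, units',(M.T@(np.array([.6266,.0349,.105])-tip)/.025).round(3))
E
python3 tp.py; python3 -c "
from plan import *
p,d=snap('scene','s14')
s=env.sense();M=R.from_euler('xyz',s['tool_rot']).as_matrix()
tip=s['tool_pos']+.0724*M[:,0];print(proj('scene',tip))
a=cv2.resize(p[100:250,260:410,::-1],None,fx=4,fy=4,interpolation=cv2.INTER_CUBIC);cv2.imwrite('pics/c19.png',a)"
```

```text
[-0.504  0.016  2.089  0.943  0.84  -0.055] [0.5066 0.034  0.2601] [ 0.599  0.357 -0.716] tilt 44.3 az 30.8
tip est [0.55   0.0599 0.2083] shift to target, units [4.437 2.435 1.356]
[321.04712673 190.07034012]
```

View pics/c19.png

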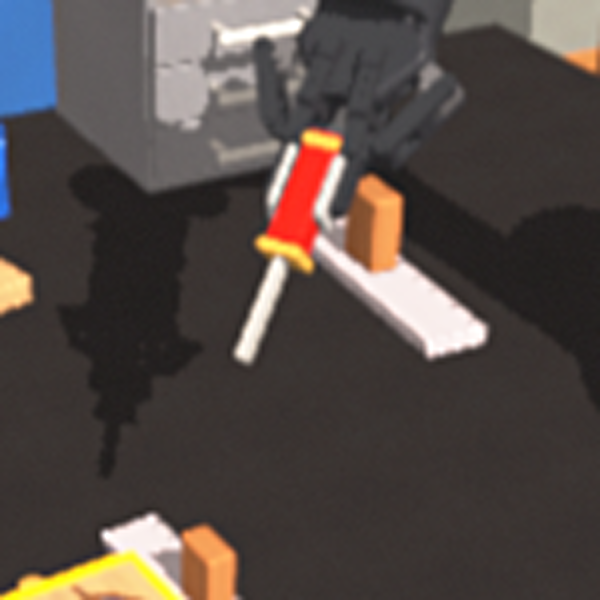

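The tip is seen at (320.7,188.8) and predicted at (321.0,190.1), so the tip model holds. Lean is 44° and joint 5 is at 0.84. Now I move the edge over the middle of the blank.

Request:
apply_moves([
  {"angular": [0,0,0],"dp": [0.3,0.17,0.1],"hand": 1},
  {"angular": [0,0,0],"dp": [0.4,0.22,0.13],"hand": 1},
  {"angular": [0,0,0],"dp": [0.4,0.22,0.13],"hand": 1},
  {"angular": [0,0,0],"dp": [0.4,0.22,0.12],"hand": 1},
  {"angular": [0,0,0],"dp": [0.4,0.22,0.12],"hand": 1},
  {"angular": [0,0,0],"dp": [0.4,0.22,0.12],"hand": 1},
  {"angular": [0,0,0],"dp": [0.4,0.22,0.12],"hand": 1},
  {"angular": [0,0,0],"dp": [0.4,0.22,0.12],"hand": 1},
  {"angular": [0,0,0],"dp": [0.3,0.2,0.1],"hand": 1},
  {"angular": [0,0,0],"dp": [0,0,0],"hand": 1},
])

```text
t: 22.1
tool_pos: [0.5651, 0.0148, 0.1796]
tool_rot: [-3.135, 0.799, 0.54]
contact_force: [-0.8, -0.8, -0.7]
gripper_width: 0.021
```

```bash
python3 tp.py
```

```text
[-0.474  0.265  2.069  1.154  0.704 -0.322] [0.5651 0.0148 0.1796] [ 0.599  0.358 -0.716] tilt 44.2 az 30.9
tip est [0.6085 0.0408 0.1278] shift to target, units [1.002 0.577 0.272]
```

Request:
apply_moves([
  {"angular": [0,0,0],"dp": [0.3,0.2,0.1],"hand": 1},
  {"angular": [0,0,0],"dp": [0.3,0.2,0.1],"hand": 1},
  {"angular": [0,0,0],"dp": [0.3,0.2,0.1],"hand": 1},
  {"angular": [0,0,0],"dp": [0,0,0],"hand": 1},
  {"angular": [0,0,0],"dp": [0,0,0],"hand": 1},
  {"angular": [0,0,0],"dp": [0,0,0],"hand": 1},
])

```text
t: 22.7
tool_pos: [0.5814, 0.0074, 0.1597]
tool_rot: [-3.137, 0.797, 0.539]
contact_force: [0.1, 0.5, -1.0]
gripper_width: 0.0214
```

```bash
python3 tp.py; python3 -c "
from plan import *
p,d=snap('scene','s15');snap('top','t15')
s=env.sense();M=R.from_euler('xyz',s['tool_rot']).as_matrix()
tip=s['tool_pos']+.0724*M[:,0];print(proj('scene',tip),proj('top',tip),s['joint_velocities'].round(3),s['contact_force'],s['gripper_width'])
a=cv2.resize(p[170:300,240:390,::-1],None,fx=5,fy=5,interpolation=cv2.INTER_CUBIC);cv2.imwrite('pics/c20.png',a)"
```

```text
[-0.472  0.33   2.05   1.208  0.686 -0.39 ] [0.5814 0.0074 0.1597] [ 0.6    0.358 -0.715] tilt 44.3 az 30.9
tip est [0.6249 0.0333 0.1079] shift to target, units [ 0.147 -0.019  0.015]
[286.76307459 228.72566202] [281.54506769 155.92728232] [ 0.    -0.002 -0.002  0.001 -0.001 -0.001] [-0.51236609  0.23591885 -1.03995781] 0.021486388415338578
```

View pics/c20.png

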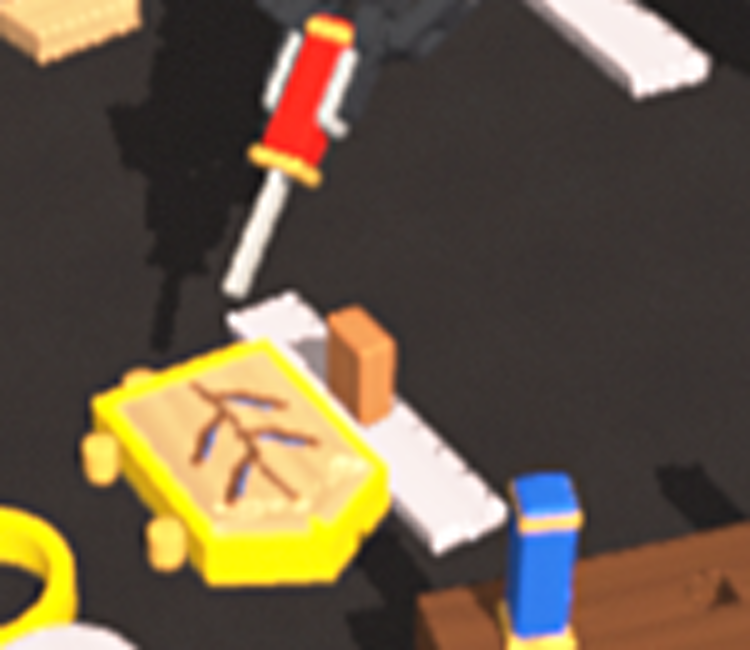

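View pics/t15.png

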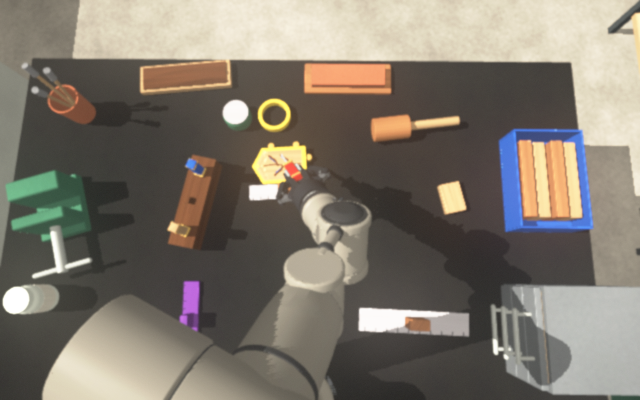

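```bash
python3 -c "
from plan import *
p,d=load('s15')
for u,v in((287,227),(288,226),(288,224),(290,221)): print(u,v,p[v,u],world('scene',u,v,d[v,u]).round(4))
p,d=load('t15')
a=cv2.resize(p[130:210,230:340,::-1],None,fx=7,fy=7,interpolation=cv2.INTER_CUBIC);cv2.imwrite('pics/c21.png',a)"
```

```text
287 227 [244 236 224] [0.6231 0.0308 0.1109]
288 226 [238 231 218] [0.6206 0.0311 0.1131]
288 224 [243 236 227] [0.6199 0.0299 0.1179]
290 221 [238 230 217] [0.6117 0.0237 0.12  ]
```

View pics/c21.png

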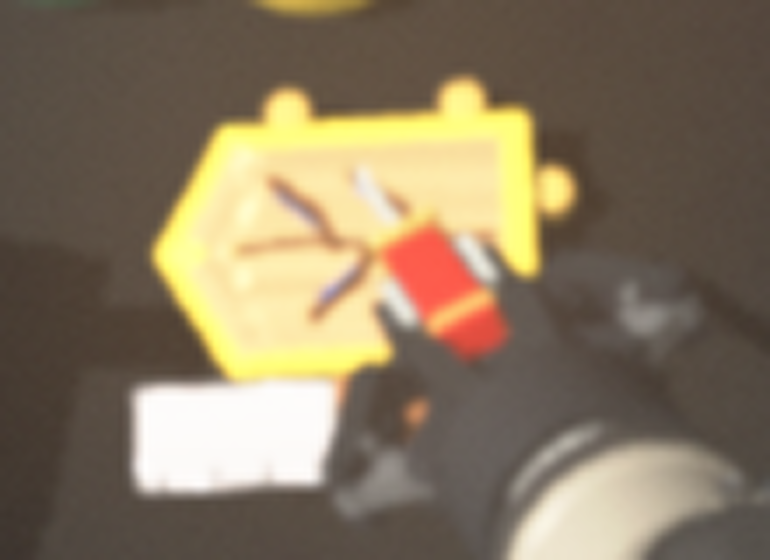

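The depth puts the tip at (0.623, 0.031, 0.110), and the top view shows it at (281,154) against (281.5,156) predicted. That is about 85 mm above the blank and within 6 mm of its middle. Everything is still, so I'm handing in.

```bash
python3 -c "
from station import env
print(env.hand_in())"
```

```text
the job is handed in; nothing more can be done
None
```

I handed the job in at about 22.8 s. The straightedge is flush and released, and the chisel is held at a lean over the blank. The hand-in reports no verdict, so these are my own last checks.

**Straightedge:** I gripped it by its handle and pushed it against the blank's robot-side edge until it stalled at x = 0.5566 m (0.5568 m expected), with force rising. After release, edge fits put it parallel to the blank within about 0.005 rad and flush within about 1 mm. It is centred within a few mm along that side. A whole-outline fit, disturbed by shadow and the handle, gave 0.008–0.0125 rad, still within the limit.

**Chisel:** I drew it straight up out of the block and leaned it to 44°. Both cameras agree that its edge is about 85 mm above the blank's top and within about 6 mm of the middle. It was still, and gripped at a 21 mm opening. The other tools and objects looked unmoved in the last pictures.

**What disagreed or went wrong on the way:**
- **Finger position:** the real fingertips sit about 38 mm farther back along the tool axis than stated. The first grasp closed on top of the straightedge's handle without moving it. I measured the offset by depth and used it from then on.
- **Joint limit:** leaning straight outward took joint 5 to its lower limit of 0.28, and the reported contact force peaked at about 42 N during that move. I swung the lean about 31° to the side, which brought joint 5 to about 0.69.

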